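# Clamp a mosaic tile in the lever press

## Task

While the press's safety catch is still on, lay the small two-layer tile flat and centred on the narrow raised anvil of the press, its long side running along the anvil, and let go of it. Then flip the safety catch fully over, away from the lever, and after that pull the sprung lever all the way down so that its foot presses on the tile, and hold it there: finish while still holding the lever down. Leave the cardboard ring, the jar and the wooden block where they are.

Things in the scene. Friction and masses are not known exactly. Their poses are not given: they have to be found in the camera images.
- press: Grey bench press, fixed, placed and turned differently each time. Origin on the table right under the lever's hinge; x runs level from hinge to anvil, y along the hinge, z up. Base plate x -180 to 190, y -45 to 45, 12 mm thick. Pairs of cheeks hold the lever (x 0, outside y +-26, up to z 127 mm) and the catch (x -95, 28 long, outside y +-22.5, up to z 87 mm). Order along x: catch, lever, anvil.
- anvil_top (a point): Centre of the anvil's flat top, at (120, 0, 60) mm in the press's frame, axes as the press. The anvil is a steel bar 60 mm long (press x) and only 26 mm wide (press y); it rises 48 mm from the base plate with free space on both long sides.
- tile: Loose flat tile, 70 (its x) x 44 (its y) x 16 mm thick (z), about 70 g: plywood below, amber glass on top. Origin at the centre of its underside. It starts flat on the table beyond the anvil end of the press, turned by up to 0.8 rad from the world x axis.
- catch (a joint): Safety catch, rad: 0 to 0.1 at the start = on (its level 85 mm strut blocks the lever's heel), 1.4 = fully over. It turns about the press's y through point catch_hinge; as it grows, the upright thumb paddle falls away from the lever (to the press's -x) and the strut rises. Friction 0.07 Nm, some 2 N at the paddle; it stays where it is left.
- catch_hinge (a point): The catch's hinge axis, at (-95, 0, 75) mm in the press's frame, axes as the press.
- catch_tip (a point): Top middle of the catch's thumb paddle, which is 26 mm wide (press y), 8 mm thick (press x) and stands straight up from the catch's hinge at 0, its top 58 mm from the hinge axis. At 1.4 it lies almost level, pointing to the press's -x.
- lever (a joint): Lever, rad: 0 = up at rest (leaning 5 degrees away from the anvil), 1.658 = all the way down at its stop, level over the anvil. A spring drives it back up whenever it is let go. With the catch on it hardly moves. The last part takes 10 to 15 N down on the handle bar.
- lever_hinge (a point): The lever's hinge axis, at (0, 0, 110) mm in the press's frame, along the press's y.
- handle_bar (a point): Black round bar across the lever's end, like a T: 20 mm in diameter, 140 mm long along the press's y. This point: its middle, 200 mm from the lever's hinge axis: 309 mm above the table when up, 110 mm when down, moving in a quarter circle to the anvil's side. The lever's 18 mm square stem joins it in the middle; 9 to 70 mm on either side of that is free bar.
- presser: Round rubber-soled foot, 30 mm in diameter, sprung under the lever 120 mm from its hinge. Origin: middle of its sole, 39 mm off the lever's centre line. It meets the tile on the anvil about 0.04 rad before the lever's stop, then yields on its spring (4.5 N at first touch, about 12 N at the stop).
- tape_core: Bystander: cardboard ring, 84 mm across, 35 mm high, beyond the press. Origin: centre of its underside. To be left alone.
- jar: Bystander: pale jar with a white cap, 60 mm across, 85 mm high, to the robot's right. Origin: centre of its underside. To be left alone.
- wood_block: Bystander: wooden block 90 x 50 x 30 mm, ahead on the right. Origin: centre of its underside. To be left alone.
Things that resemble listed ones, but are neither listed nor needed, are in the scene too. There is more than one size of the tile; the one meant has the size given above.

How it is judged:
On the way, in this order (a step that is already met when the one before it is completed fails the run):
1. the tile lies flat and centred along the anvil, let go, with the catch still on and the lever up (x of tile in the frame of anvil_top between -0.012 and 0.012 m and y of tile in the frame of anvil_top between -0.009 and 0.009 m and z of tile in the frame of anvil_top between -0.004 and 0.004 m and angle between tile's own z axis and vertical below 0.1 rad and angle between the x axis of tile and the x axis of press, either way round below 0.3 rad and contact force between each of the arm, the fingers and tile below 0.1 N and linear speed of tile below 0.02 m/s and value of joint catch below 0.4 rad and value of joint lever below 0.2 rad), for 0.2 s.
2. the safety catch is flipped fully over, the lever still up (value of joint catch above 1.1 rad and value of joint lever below 0.2 rad), for 0.1 s.
3. the lever is all the way down and its foot presses on the tile (value of joint lever above 1.6 rad and contact force between presser and tile above 4 N), for 0.2 s.
At the end, for the whole second after the job is handed in: Robot holding the lever (over 1 N), lever joint over 1.6 rad, foot pressing the tile with over 4 N, catch above 1.1 rad; tile not touched by the robot, flat on the anvil (4 mm, 0.1 rad), within 12 mm along and 9 mm across of its centre and 0.3 rad of its direction (all of step 3 and x of tile in the frame of anvil_top between -0.012 and 0.012 m and y of tile in the frame of anvil_top between -0.009 and 0.009 m and z of tile in the frame of anvil_top between -0.004 and 0.004 m and angle between tile's own z axis and vertical below 0.1 rad and angle between the x axis of tile and the x axis of press, either way round below 0.3 rad and value of joint catch above 1.1 rad and contact force between each of the arm, the fingers and tile below 0.1 N and contact force between any of the fingers, the arm and lever above 1 N); the arm keeps its last pose, push and grip.
It fails at once if the lever is forced while the catch is on (value of joint lever above 0.2 rad and value of joint catch below 0.6 rad).
It fails at once if a bystander is moved by more than 40 mm (distance of any of tape_core, jar, wood_block from where it was at the start of the episode above 0.04 m).
It also fails if it takes over 72 s, if anything falls off the work surface, if the arm or the gripper's body presses on something with over 40 N, if the wrist force passes 120 N, or if a joint passes its speed limit or range.

## Robot

A 7-joint arm with a two-finger parallel gripper is mounted at the origin on the work surface. World frame = base frame: x ahead of the robot, y to its left, z up, the work surface at z = 0. Lengths are in m, angles in rad, forces in N, time in s.
With the tool pointing down it reaches from about 0.4 to 0.85 m from the base axis. Payload 4.5 kg.
Tool frame: the origin (TCP) lies between the finger pads; the fingertips stand 19 mm ahead of it and the grasp point (between the pads) is the TCP (r.nose_length is the distance from the TCP to the fingertips, in m); z points along the fingers, x is the direction in which the jaws open and shut, and the axes are right-handed (so a half turn about z gives the same grasp; the last joint's range is limited). The gripper opens to 88 mm and grips with 3 to 60 N. Pads are 18 mm wide; open, the fingers measure 123 mm over their backs; the gripper's body (75 mm by 187 mm) begins 45 mm behind the grasp point.
Start: joints at [-1.31, 0.689, -0.195, 1.565, 0.157, 0.902, -0.215], TCP at [0.141, 0.609, 0.258] pointing down, gripper open.
Joint ranges: [-3.01, 3.01], [-0.46, 2.08], [-1.47, 1.51], [0.13, 2.56], [-1, 4.14], [0.04, 2.09], [-2.66, 2.66]. Speed limits (rad/s): [2.57, 2.57, 3.14, 3.14, 3.14, 3.14, 3.14].

## Interface

Orientations are given as a unit quaternion [x, y, z, w].
In Python, from plant import get_state, vision, r gives the robot as it stands.
- The arm moves only by the tool play_rows, never from a script. Its argument "deltas" is a list that holds one entry, the list of rows, each a list of 7 numbers: the gripper command: -1 is fully open, 1 is shut, values between are in proportion, then the shift along the tool's x, y, z normalised to -1 to 1, where 1 is 300 mm, then the turn, a rotation vector about the tool's x, y, z normalised to -1 to 1, where 1 is pi rad. A call has 1 to 5 rows; each row is the pose to reach, as a shift and turn from the pose measured when the call began, along the tool's axes at that moment, turning the shorter way round; what a row does not reach only later rows make up. A row lasts 1/8 s, in which the tool goes at most 62.5 mm and 10.7 degrees, less where a joint would pass 70% of its speed; a pose out of reach is approached as far as the arm can. A call with a number of a shift or a turn outside -1 to 1 is refused whole. A call with a gripper value outside its range is refused whole. The fingers move at their own pace and stop on an object; "force" is the grip in N (left out, the last holds). Time passes only in rows, so rows that repeat a pose let the fingers close. It gives the time, the measured TCP pose, the force and the opening at its end, in the units of the state.
- get_state(): the state, without advancing time (a new reading comes with each control period).
- vision.snapshot(name): name is "side" or "top" or "wrist"; returns the picture (384x512x3 uint8, red, green, blue); there is no depth.
- vision.camera_model(name): a dict with "vfov" (degrees; the focal length in pixels is half the picture's height over the tangent of half this angle, whatever the lens; pixels are square), "cx", "cy" (the principal point, pixels), "k1" (the pictures are not rectified: a ray, as slopes to the right and down, at radius r is drawn at 1 + k1 r^2 times it, then the intrinsics apply), "world_to_cam" (4x4, takes a point from world to camera coordinates). Camera axes: x right, y up, looking along -z (the intrinsics and any distortion apply to the point x, -y, -z); pixel columns grow to the right and rows downward; lengths in m; the calibration is good to about 2 mm. A picture is of the moment at which its call begins: read the wrist's pose just before it. camera_model takes no time and is no camera call; for the wrist camera it gives the pose at the moment of the call.
- r.finish_job(): hands the job in, once; it reports no verdict.
The state is a dict: "clock": time; "q": joint angles; "qd": joint speeds; "joint_torque": joint torques, N m; "tool_pos": TCP position; "eef_rot": TCP orientation; "contact_force": force on the tool from outside, world axes, zero at the start; "moment": the same for the moment, N m; "opening": opening from 0.0 (shut) to 1.0 (fully open).
Only numpy, scipy, OpenCV 4.12 (cv2) and the standard library are available. Lean on these libraries where they do the work, as an engineer would, in place of code of your own. Each camera call takes 0.05 s, during which the arm holds its last target.

## Working session

There is one attempt and no reset: what is moved stays moved. The work goes in short steps, Python scripts to look and compute and a tool call to move; the robot and the scene stay as the last step left them, time stands still between calls to the robot, and variables do not carry over. Pictures are saved under pics/ and viewed, and the job is handed in when it is done.

Besides the shell and the picture viewer there is one more tool, called after "Emit:" as name(argument=value, ...), one argument or row to a line, values as JSON. play_rows: Moves the arm, as the interface text tells. Scaled input: -1 to 1 covers 300 mm each way for a shift and pi rad each way for a turn. Its arguments: {"type":"object","properties":{"deltas":{"type":"array"},"force":{"type":"number"}},"required":["deltas"]}

```bash
mkdir -p pics; ls; cat > h.py <<'E'
import numpy as np, cv2
from plant import get_state, vision, r
from scipy.spatial.transform import Rotation as R
def snap(n,f):
    cm=vision.camera_model(n); im=vision.snapshot(n)
    cv2.imwrite('pics/'+f+'.png',cv2.cvtColor(im,cv2.COLOR_RGB2BGR)); np.savez('pics/'+f+'.npz',im=im,**{k:np.array(v) for k,v in cm.items()})
    return im,cm
def load(f):
    d=np.load('pics/'+f+'.npz'); return d['im'],{k:d[k] for k in d.files if k!='im'}
def K(cm):
    f=192/np.tan(np.radians(float(cm['vfov']))/2); return f,float(cm['cx']),float(cm['cy']),float(cm['k1'])
def ray(cm,uv):
    f,cx,cy,k=K(cm); uv=np.atleast_2d(np.array(uv,float))
    d=(uv-[cx,cy])/f; s=d.copy()
    for _ in range(30): s=d/(1+k*(s**2).sum(1,keepdims=True))
    T=np.array(cm['world_to_cam']); dc=np.c_[s[:,0],-s[:,1],-np.ones(len(s))]
    dw=dc@T[:3,:3]; o=-T[:3,:3].T@T[:3,3]
    return o,dw
def onz(cm,uv,z):
    o,d=ray(cm,uv); return o+d*((z-o[2])/d[:,2])[:,None]
def proj(cm,P):
    f,cx,cy,k=K(cm); T=np.array(cm['world_to_cam']); p=np.atleast_2d(P)@T[:3,:3].T+T[:3,3]
    s=np.c_[p[:,0]/-p[:,2],-p[:,1]/-p[:,2]]; s=s*(1+k*(s**2).sum(1,keepdims=True)); return s*f+[cx,cy]
def tri(c1,u1,c2,u2):
    o1,d1=ray(c1,u1);o2,d2=ray(c2,u2);d1=d1[0];d2=d2[0]
    t=np.linalg.lstsq(np.c_[d1,-d2],o2-o1,rcond=None)[0]
    a=o1+d1*t[0];b=o2+d2*t[1];return (a+b)/2,np.linalg.norm(a-b)
E
python3 - <<'E'
from h import *
for n in ['top','side','wrist']:
    im,cm=snap(n,n+'0'); print(n,cm['vfov'],cm['k1'],np.round(np.linalg.inv(np.array(cm['world_to_cam'])),3).tolist())
print(get_state())
E
```

```text
pics
top 56.70391007143248 -0.06874546439137637 [[-0.011, 0.988, -0.153, 0.454], [-1.0, -0.007, 0.023, 0.02], [0.022, 0.153, 0.988, 1.197], [0.0, 0.0, 0.0, 1.0]]
side 43.91466082622375 -0.18688467795438918 [[-0.939, 0.234, -0.25, 0.315], [-0.342, -0.595, 0.727, 0.942], [0.022, 0.768, 0.64, 1.017], [0.0, 0.0, 0.0, 1.0]]
wrist 64.38504374899352 -0.030750408866647986 [[0.224, -0.942, -0.251, 0.077], [0.975, 0.216, 0.06, 0.623], [-0.003, -0.259, 0.966, 0.384], [0.0, 0.0, 0.0, 1.0]]
{'clock': 0.15, 'q': array([-1.31020883,  0.68980649, -0.19450769,  1.56606107,  0.15728968,
        0.90252217, -0.21510446]), 'qd': array([-2.29137633e-05, -3.97320488e-03,  8.31540425e-04, -4.50866194e-03,
       -2.09208305e-03,  1.56888373e-03,  1.30956898e-03]), 'joint_torque': array([-1.00934987e-03, -5.27858305e+01, -1.26844659e+00, -1.53586614e+01,
       -5.25210123e-02,  3.84197279e-03,  1.08900213e-04]), 'tool_pos': array([0.14047197, 0.60855392, 0.25709603]), 'eef_rot': array([ 7.82564638e-01,  6.22568944e-01, -5.16429641e-04,  4.79998441e-04]), 'contact_force': array([-0.77127894,  0.0084722 ,  0.31811376]), 'moment': array([ 0.01176831,  0.04684733, -0.01395481]), 'opening': 1.0012807090481517}
```

View pics/top0.png

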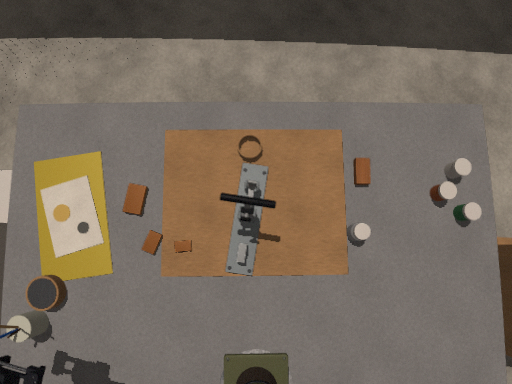

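View pics/side0.png

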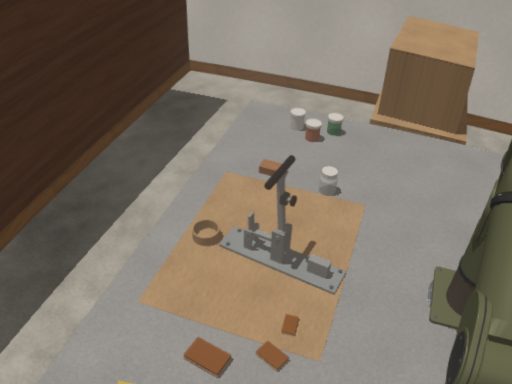

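View pics/wrist0.png

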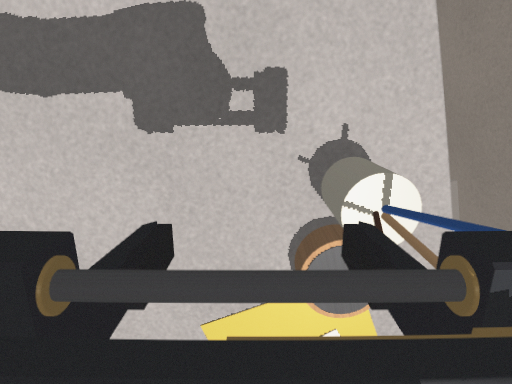

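```bash
python3 - <<'E'
from h import *
for n in ['top0','side0']:
    im,cm=load(n); hsv=cv2.cvtColor(im,cv2.COLOR_RGB2HSV)
    # redder brown
    m=((hsv[...,0]<12)&(hsv[...,1]>150)&(hsv[...,2]>60)).astype(np.uint8)*255
    cs,_=cv2.findContours(m,cv2.RETR_EXTERNAL,cv2.CHAIN_APPROX_NONE)
    for c in cs:
        if cv2.contourArea(c)<40: continue
        P=onz(cm,c[:,0,:],0.016)[:,:2]
        rc=cv2.minAreaRect((P*1000).astype(np.float32)); print(n,c[:,0].mean(0).round(),cv2.contourArea(c),np.round(rc[0]),np.round(rc[1]),round(rc[2],1))
    M=cv2.resize(im[90:290,100:300] if n=='top0' else im[150:384,180:414],None,fx=3 if n=='top0' else 2.5,fy=3 if n=='top0' else 2.5,interpolation=cv2.INTER_CUBIC)
    cv2.imwrite('pics/crop_'+n+'.png',cv2.cvtColor(M,cv2.COLOR_RGB2BGR))
E
```

```text
top0 [436. 194.] 79.5 [ 615. -623.] [51. 34.] 17.1
```

View pics/crop_top0.png

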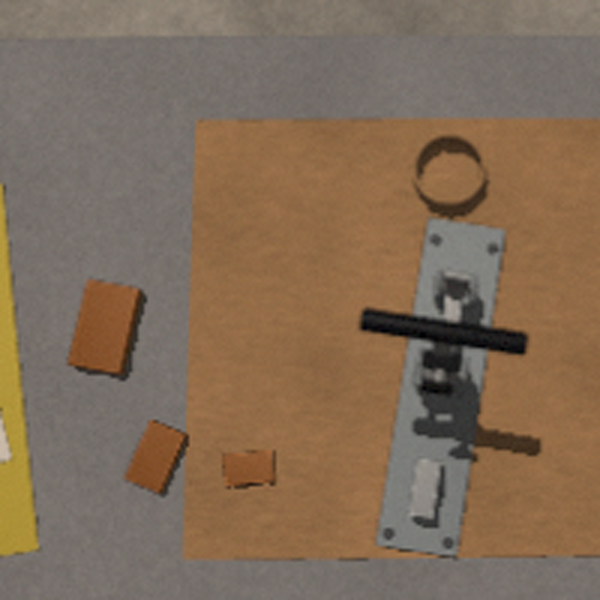

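View pics/crop_side0.png

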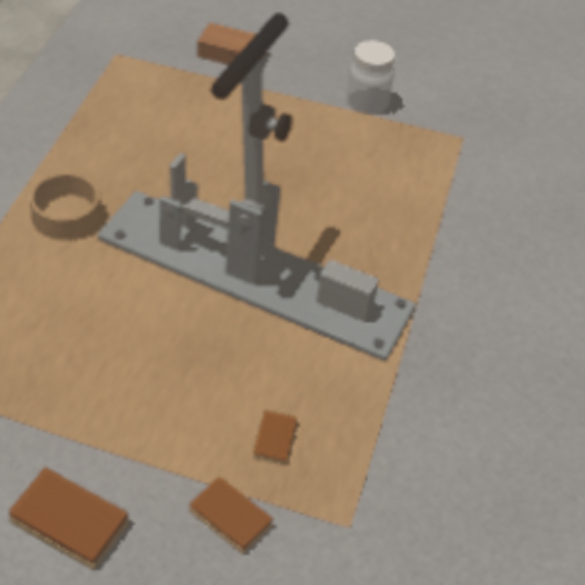

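```bash
python3 - <<'E'
from h import *
for n,pts in [('top0',[(135,199),(152,242),(183,246)]),('side0',[(208,355),(272,355),(290,324)])]:
    im,cm=load(n); hsv=cv2.cvtColor(im,cv2.COLOR_RGB2HSV)
    for (u,v) in pts:
        print(n,hsv[v,u])
        m=np.zeros(im.shape[:2],np.uint8)
        h0=hsv[v,u].astype(int)
        m=((abs(hsv[...,0].astype(int)-h0[0])<=3)&(hsv[...,1]>h0[1]-35)&(abs(hsv[...,2].astype(int)-h0[2])<40)).astype(np.uint8)
        w=np.zeros_like(m); w[v-30:v+30,u-30:u+30]=1
        nl,lab=cv2.connectedComponents(m*w)
        mm=(lab==lab[v,u]).astype(np.uint8)
        c=max(cv2.findContours(mm,cv2.RETR_EXTERNAL,cv2.CHAIN_APPROX_NONE)[0],key=cv2.contourArea)
        # expand by half pixel: upsampled
        big=cv2.resize(mm*255,None,fx=8,fy=8,interpolation=cv2.INTER_LINEAR)
        c=max(cv2.findContours((big>127).astype(np.uint8),cv2.RETR_EXTERNAL,cv2.CHAIN_APPROX_NONE)[0],key=cv2.contourArea)
        uv=(c[:,0]+.5)/8-.5
        P=onz(cm,uv,0.016)[:,:2]
        rc=cv2.minAreaRect((P*1000).astype(np.float32)); print(np.round(rc[0],1),np.round(rc[1],1),round(rc[2],1), 'area',cv2.contourArea((P*1000).astype(np.float32)))
E
```

```text
top0 [ 13 171 134]
[606.9 404.3] [61.7 98.4] 79.2 area 5536.653670715168
top0 [ 13 177 131]
[463.5 341.3] [43.7 71.3] 66.4 area 2782.767531596124
top0 [ 13 168 137]
[454.3 263. ] [ 86.9 108.4] 32.3 area 3910.0829798225313
side0 [ 12 152 134]
[606.7 400.5] [63.9 98.7] 79.3 area 5903.886236823164
side0 [ 13 149 135]
[462.6 341.9] [47.8 72.3] 67.1 area 3068.598187797703
side0 [ 13 156 136]
[449.2 241.6] [36.7 59.3] 4.9 area 1934.962179535767
```

```bash
python3 - <<'E'
from h import *
im,cm=load('top0'); hsv=cv2.cvtColor(im,cv2.COLOR_RGB2HSV)
m=((hsv[...,1]<70)&(hsv[...,2]>75)).astype(np.uint8)
w=np.zeros_like(m); w[155:275,215:285]=1
nl,lab,st,_=cv2.connectedComponentsWithStats(m*w); i=1+np.argmax(st[1:,4]); mm=(lab==i).astype(np.uint8)
big=cv2.resize(im[150:290,200:300],None,fx=6,fy=6,interpolation=cv2.INTER_NEAREST).copy()
bm=cv2.resize(mm[150:290,200:300],None,fx=6,fy=6,interpolation=cv2.INTER_NEAREST)
cs,_=cv2.findContours(bm,cv2.RETR_EXTERNAL,cv2.CHAIN_APPROX_NONE); cv2.drawContours(big,cs,-1,(255,0,0),1)
cv2.imwrite('pics/plate.png',cv2.cvtColor(cv2.resize(big,(428,600)),cv2.COLOR_RGB2BGR))
# line edges left/right in rows
b=cv2.resize(mm*255,None,fx=8,fy=8,interpolation=cv2.INTER_LINEAR)>127
c=max(cv2.findContours(b.astype(np.uint8),cv2.RETR_EXTERNAL,cv2.CHAIN_APPROX_NONE)[0],key=cv2.contourArea)
P=onz(cm,(c[:,0]+.5)/8-.5,0.012)[:,:2]*1000
rc=cv2.minAreaRect(P.astype(np.float32)); print(rc)
E
```

```text
((472.13232421875, 37.764774322509766), (92.33320617675781, 232.17526245117188), 80.77313232421875)
```

View pics/plate.png

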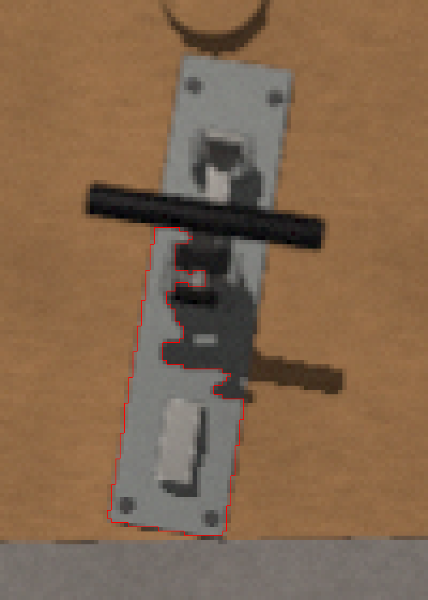

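```bash
python3 - <<'E'
from h import *
im,cm=load('top0'); hsv=cv2.cvtColor(im,cv2.COLOR_RGB2HSV)
m=((hsv[...,1]<70)&(hsv[...,2]>75)).astype(np.uint8)
w=np.zeros_like(m); w[155:275,215:285]=1
nl,lab,st,_=cv2.connectedComponentsWithStats(m*w)
mm=np.isin(lab,[i for i in range(1,nl) if st[i,4]>150]).astype(np.uint8); print(st[1:][st[1:,4]>150])
b=(cv2.resize(mm*255,None,fx=8,fy=8,interpolation=cv2.INTER_LINEAR)>127).astype(np.uint8)
P=np.vstack([c[:,0] for c in cv2.findContours(b,cv2.RETR_EXTERNAL,cv2.CHAIN_APPROX_NONE)[0]])
P=onz(cm,(P+.5)/8-.5,0.012)[:,:2]*1000
rc=cv2.minAreaRect(P.astype(np.float32)); print(rc); print(cv2.boxPoints(rc))
# robust: side lines from hull
def rect(P):
    a=np.radians(rc[2]+90); 
    return a
# handle from top & side: dark elongated
for n,win in [('top0',(215,285,185,215)),('side0',(260,300,150,192))]:
    i2,c2=load(n); h=i2.max(2); mk=np.zeros_like(h); u0,u1,v0,v1=win; mk[v0:v1,u0:u1]=(h[v0:v1,u0:u1]<50)
    cs=max(cv2.findContours(mk,cv2.RETR_EXTERNAL,cv2.CHAIN_APPROX_NONE)[0],key=cv2.contourArea)
    print(n,cv2.minAreaRect(cs),cv2.boxPoints(cv2.minAreaRect(cs)).tolist())
E
```

```text
[[ 238  163   30   36  756]
 [ 225  203   32   72 1212]]
((541.31494140625, 26.490463256835938), (92.5372314453125, 372.41259765625), 80.72318267822266)
[[350.08533   10.844292]
 [717.6271   -49.1903  ]
 [732.54456   42.136635]
 [365.0028   102.17123 ]]
top0 ((247.51022338867188, 200.4129638671875), (54.155914306640625, 8.763093948364258), 6.709837436676025) [[220.1057891845703, 201.60067749023438], [221.1296844482422, 192.89761352539062], [274.9146728515625, 199.22525024414062], [273.8907470703125, 207.92831420898438]]Traceback (most recent call last):
  File "<stdin>", line 18, in <module>
ValueError: max() iterable argument is empty
```

```bash
cat >> h.py <<'E'
O=np.array([.5463,.0257,0]); A=np.radians(170.72)
X=np.array([np.cos(A),np.sin(A),0]); Y=np.array([-np.sin(A),np.cos(A),0]); Z=np.array([0,0,1.])
def W(p): p=np.atleast_2d(np.array(p,float))/1000; return O+p[:,:1]*X+p[:,1:2]*Y+p[:,2:]*Z
E
python3 - <<'E'
from h import *
for n in ['top0','side0']:
    im,cm=load(n); big=cv2.resize(im,None,fx=4,fy=4,interpolation=cv2.INTER_CUBIC)
    def pl(p,col):
        q=(proj(cm,W(p))*4+2).astype(int); cv2.polylines(big,[q.reshape(-1,1,2)],True,col,1)
    pl([[-180,-45,12],[190,-45,12],[190,45,12],[-180,45,12]],(255,0,0))
    pl([[90,-13,60],[150,-13,60],[150,13,60],[90,13,60]],(0,255,0))
    pl([[-17.4,-70,309],[-17.4,70,309]],(255,255,0))
    pl([[-95,-13,133],[-95,13,133]],(0,255,255))
    u0,v0=(210,150) if n=='top0' else (215,140)
    c=big[v0*4:(v0+140)*4,u0*4:(u0+150)*4]; cv2.imwrite('pics/ov_'+n+'.png',cv2.cvtColor(c,cv2.COLOR_RGB2BGR))
E
```

```text
(no output)
```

View pics/ov_top0.png

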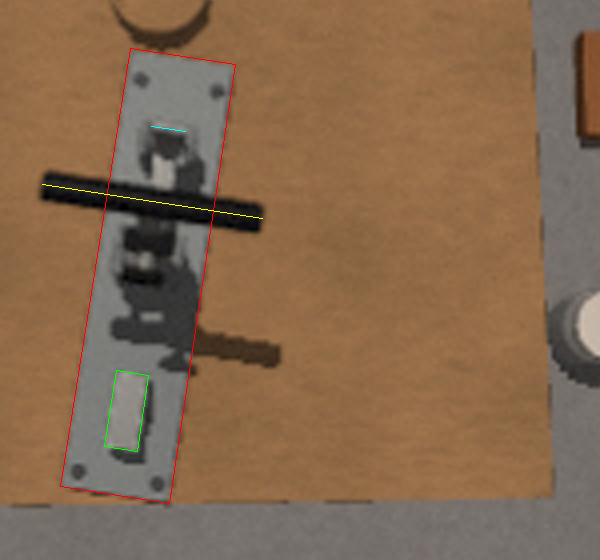

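View pics/ov_side0.png

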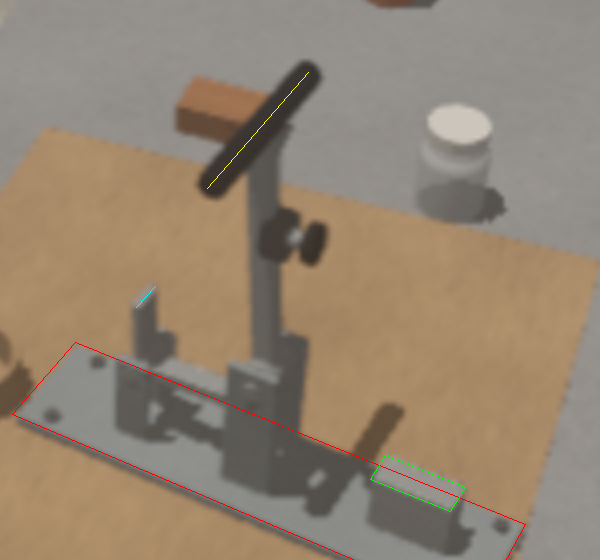

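```bash
cat >> h.py <<'E'
def go(pos,xdir_deg=None,Rt=None):
    s=get_state(); R0=R.from_quat(s['eef_rot']).as_matrix()
    if Rt is None:
        a=np.radians(xdir_deg); x=np.array([np.cos(a),np.sin(a),0]); z=np.array([0,0,-1.]); Rt=np.c_[x,np.cross(z,x),z]
    d=R0.T@(np.array(pos)-s['tool_pos']); rv=R.from_matrix(R0.T@Rt).as_rotvec()
    print('row:',np.round(d/.3,4).tolist(),np.round(rv/np.pi,4).tolist(),'mm',round(np.linalg.norm(d)*1e3),'deg',round(np.degrees(np.linalg.norm(rv)),1), 'at',s['tool_pos'].round(4),'F',s['contact_force'].round(1),'t',round(s['clock'],2))
E
python3 - <<'E'
from h import *
go([.463,.3415,.14],66.4)
E
```

```text
row: [-0.6251, 1.2477, 0.3913] [0.0001, 0.0004, 0.0589] mm 435 deg 10.6 at [0.1405 0.6086 0.2571] F [-0.8  0.   0.3] t 0.15
```

Emit:
play_rows(
  deltas=[
    [[-0.36, -0.1, 0.2, 0.03, 0, 0, 0.02], [-0.36, -0.2, 0.4, 0.06, 0, 0, 0.04], [-0.36, -0.3, 0.6, 0.1, 0, 0, 0.059], [-0.36, -0.4, 0.8, 0.15, 0, 0, 0.059], [-0.36, -0.48, 0.96, 0.2, 0, 0, 0.059]],
  ],
)

```text
clock: 0.78
tool_pos: [0.3784, 0.4119, 0.201]
eef_rot: [0.837, 0.548, -0.0, 0.0]
contact_force: [0.8, 0.3, -1.3]
opening: 0.679
```

```bash
python3 - <<'E'
from h import *
go([.463,.3415,.14],66.4)
E
```

```text
row: [-0.1021, 0.3522, 0.2036] [0.0002, 0.0002, 0.0] mm 126 deg 0.1 at [0.3784 0.4119 0.201 ] F [ 0.8  0.3 -1.3] t 0.78
```

Emit:
play_rows(
  deltas=[
    [[-0.36, -0.051, 0.176, 0.1, 0, 0, 0], [-0.36, -0.102, 0.352, 0.2, 0, 0, 0], [-0.36, -0.102, 0.352, 0.203, 0, 0, 0], [-0.36, -0.102, 0.352, 0.203, 0, 0, 0]],
  ],
)

```text
clock: 1.27
tool_pos: [0.4625, 0.3418, 0.1399]
eef_rot: [0.837, 0.547, -0.0, 0.0]
contact_force: [-0.5, -0.2, 0.5]
opening: 0.68
```

```bash
python3 - <<'E'
from h import *
snap('wrist','wrist1')
go([.463,.3415,.021],66.4)
E
```

```text
row: [-0.0031, 0.0052, 0.3981] [-0.0002, -0.0001, 0.0005] mm 119 deg 0.1 at [0.462  0.3429 0.1404] F [-0.4  0.6  0.3] t 1.32
```

View pics/wrist1.png

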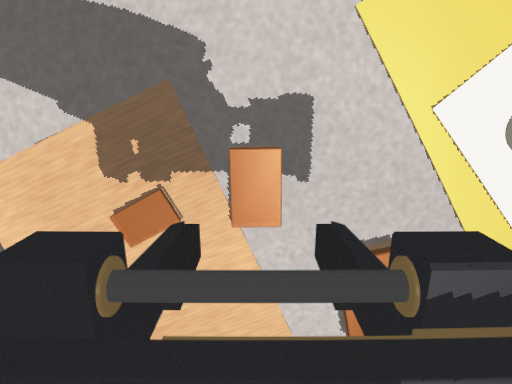

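```bash
python3 - <<'E'
from h import *
im,cm=load('wrist1'); hsv=cv2.cvtColor(im,cv2.COLOR_RGB2HSV)
print(hsv[180,255],hsv[155,275])
m=((hsv[...,0]<18)&(hsv[...,1]>140)&(hsv[...,2]>110)).astype(np.uint8)
nl,lab=cv2.connectedComponents(m); mm=(lab==lab[185,255]).astype(np.uint8)
c=max(cv2.findContours(mm,cv2.RETR_EXTERNAL,cv2.CHAIN_APPROX_NONE)[0],key=cv2.contourArea)
print(cv2.boundingRect(c))
P=onz(cm,c[:,0],.016)[:,:2]*1000; rc=cv2.minAreaRect(P.astype(np.float32)); print(rc)
E
```

```text
[ 13 140 217] [ 14 121 232]
(0, 0, 512, 384)
((493.56549072265625, 324.67547607421875), (547.353759765625, 362.8255310058594), 66.5787582397461)
```

```bash
python3 - <<'E'
from h import *
im,cm=load('wrist1'); hsv=cv2.cvtColor(im,cv2.COLOR_RGB2HSV)
m=((hsv[...,0]<20)&(hsv[...,1]>95)).astype(np.uint8); w=np.zeros_like(m); w[140:240,222:292]=1
nl,lab=cv2.connectedComponents(m*w); mm=(lab==lab[185,255]).astype(np.uint8); mm=cv2.morphologyEx(mm,cv2.MORPH_OPEN,np.ones((7,7)))
c=max(cv2.findContours(mm,cv2.RETR_EXTERNAL,cv2.CHAIN_APPROX_NONE)[0],key=cv2.contourArea)
print(cv2.boundingRect(c))
P=onz(cm,c[:,0],.016)[:,:2]*1000; rc=cv2.minAreaRect(P.astype(np.float32)); print(rc)
E
```

```text
(222, 147, 60, 93)
((466.48760986328125, 333.60205078125), (51.355308532714844, 81.71923828125), 66.44224548339844)
```

```bash
python3 - <<'E'
from h import *
im,cm=load('wrist1')
P=onz(cm,[(230,149),(281.5,148),(282,227),(232,227.5)],.016)[:,:2]*1000
print(P.round(1),cv2.minAreaRect(P.astype(np.float32)))
go([.463,.3415,.021],66.4)
E
```

```text
[[423.9 334. ]
 [440.  373.1]
 [504.4 347. ]
 [487.3 306.5]] ((463.8523864746094, 340.2943115234375), (44.00166320800781, 69.42977905273438), 67.09153747558594)
row: [-0.0031, 0.0052, 0.3981] [-0.0002, -0.0001, 0.0005] mm 119 deg 0.1 at [0.462  0.3429 0.1404] F [-0.4  0.6  0.3] t 1.32
```

Emit:
play_rows(
  deltas=[
    [[-0.36, -0.003, 0.006, 0.15, 0, 0, 0], [-0.36, -0.004, 0.007, 0.3, 0, 0, 0], [-0.36, -0.004, 0.007, 0.37, 0, 0, 0], [-0.36, -0.004, 0.007, 0.398, 0, 0, 0], [-0.36, -0.004, 0.007, 0.398, 0, 0, 0]],
  ],
)

```text
clock: 1.95
tool_pos: [0.4628, 0.3424, 0.0215]
eef_rot: [0.836, 0.549, 0.0, -0.001]
contact_force: [-0.7, 1.1, 0.7]
opening: 0.683
```

```bash
python3 - <<'E'
from h import *
go([.463,.3415,.021],66.4)
E
```

```text
row: [-0.0024, 0.0016, 0.0017] [-0.0003, -0.0004, 0.0011] mm 1 deg 0.2 at [0.4628 0.3424 0.0215] F [-0.7  1.1  0.7] t 1.95
```

Emit:
play_rows(
  deltas=[
    [[0.3, -0.002, 0.002, 0.002, 0, 0, 0], [0.6, -0.002, 0.002, 0.002, 0, 0, 0], [1, -0.002, 0.002, 0.002, 0, 0, 0], [1, -0.002, 0.002, 0.002, 0, 0, 0], [1, -0.002, 0.002, 0.002, 0, 0, 0]],
  ],
  force=20,
)

```text
clock: 2.58
tool_pos: [0.4635, 0.342, 0.022]
eef_rot: [0.836, 0.549, 0.001, -0.001]
contact_force: [-1.3, -0.7, 6.4]
opening: 0.499
```

Emit:
play_rows(
  deltas=[
    [[1, 0, 0, -0.1, 0, 0, 0], [1, 0, 0, -0.25, 0, 0, 0], [1, 0, 0, -0.4, 0, 0, 0], [1, 0, 0, -0.42, 0, 0, 0]],
  ],
)

```text
clock: 3.08
tool_pos: [0.465, 0.3427, 0.1511]
eef_rot: [0.836, 0.549, 0.004, -0.001]
contact_force: [-0.2, -0.7, -1.6]
opening: 0.498
```

```bash
python3 - <<'E'
from h import *
snap('wrist','wrist2')
snap('side','side2')
print(get_state()['opening']*88)
go(W([[120,0,150]])[0],80.72)
E
```

```text
43.330323507917626
row: [-0.9545, 0.2834, -0.0083] [0.0003, -0.0011, -0.0786] mm 299 deg 14.1 at [0.4637 0.3416 0.1485] F [-0.4 -0.2 -1.3] t 3.17
```

View pics/wrist2.png

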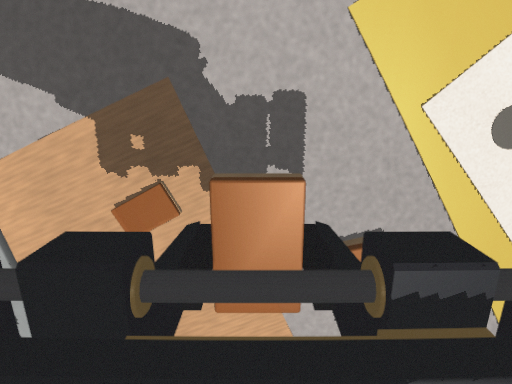

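View pics/side2.png

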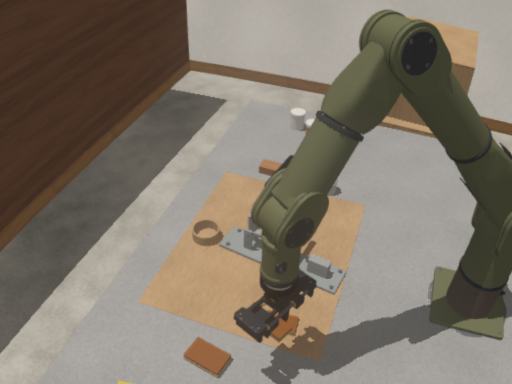

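```bash
python3 - <<'E'
from h import *
im,cm=load('wrist2')
s=get_state(); R0=R.from_quat(s['eef_rot']).as_matrix(); t=s['tool_pos']
for h in (-.002,-.005,-.008):
    P=onz(cm,[(211,179),(304,179),(302,312.),(214,312.)],t[2]+h)
    print(h,((P-t)@R0*1000).round(1).tolist())
print((R0.T@(np.linalg.inv(np.array(cm['world_to_cam']))[:3,3]-t)).round(3))
go(W([[135,40,200]])[0],80.72)
E
```

```text
-0.002 [[-18.8, -33.9, 1.9], [22.2, -33.9, 2.1], [24.1, 34.8, 2.1], [-20.1, 34.6, 1.9]]
-0.005 [[-19.3, -33.2, 4.9], [22.7, -33.2, 5.1], [24.6, 37.1, 5.1], [-20.6, 36.8, 4.9]]
-0.008 [[-19.7, -32.5, 7.9], [23.2, -32.5, 8.1], [25.1, 39.3, 8.1], [-21.1, 39.1, 7.9]]
[ 0.001 -0.065 -0.129]
row: [-1.0955, 0.2676, -0.1755] [0.0003, -0.0011, -0.0786] mm 342 deg 14.1 at [0.4637 0.3416 0.1485] F [-0.4 -0.2 -1.3] t 3.17
```

Emit:
play_rows(
  deltas=[
    [[1, -0.15, -0.05, -0.08, 0, 0, -0.02], [1, -0.33, -0.05, -0.15, 0, 0, -0.04], [1, -0.5, 0.0, -0.17, 0, 0, -0.06], [1, -0.68, 0.1, -0.17, 0, 0, -0.079], [1, -0.8, 0.18, -0.17, 0, 0, -0.079]],
  ],
)

```text
clock: 3.8
tool_pos: [0.4163, 0.0967, 0.1974]
eef_rot: [0.762, 0.648, -0.0, -0.001]
contact_force: [1.0, -0.1, -1.3]
opening: 0.497
```

```bash
python3 - <<'E'
from h import *
snap('side','side3')
go(W([[122,0,190]])[0],80.72)
E
```

```text
row: [-0.1418, 0.0556, 0.0241] [-0.0009, 0.0015, -0.0027] mm 46 deg 0.6 at [0.4167 0.0902 0.1971] F [-0.3 -4.4 -0.9] t 3.85
```

View pics/side3.png

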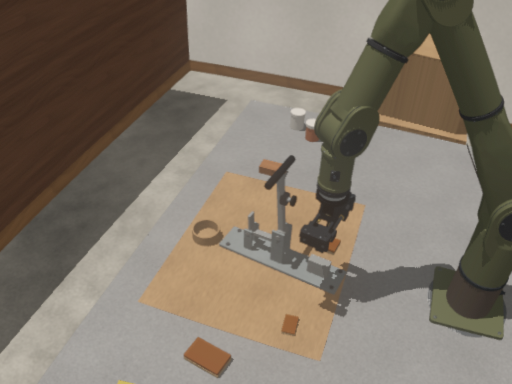

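Emit:
play_rows(
  deltas=[
    [[1, -0.08, 0.03, 0.01, 0, 0, -0.003], [1, -0.142, 0.056, 0.024, 0, 0, -0.003], [1, -0.142, 0.056, 0.1, 0, 0, -0.003], [1, -0.142, 0.056, 0.18, 0, 0, -0.003], [1, -0.142, 0.056, 0.18, 0, 0, -0.003]],
  ],
)

```text
clock: 4.47
tool_pos: [0.4242, 0.045, 0.1413]
eef_rot: [0.761, 0.648, -0.005, -0.001]
contact_force: [-1.0, 0.1, -0.9]
opening: 0.501
```

```bash
python3 - <<'E'
from h import *
snap('wrist','wrist4')
snap('side','side4'); snap('top','top4')
for n in ['side4','top4']:
    im,_=load(n); u,v=(270,190) if n[0]=='s' else (190,180)
    cv2.imwrite('pics/c_'+n+'.png',cv2.cvtColor(cv2.resize(im[v:v+110,u:u+110],None,fx=5,fy=5,interpolation=cv2.INTER_CUBIC),cv2.COLOR_RGB2BGR))
go(W([[121.5,0,81.5]])[0],80.72)
E
```

```text
row: [0.0011, 0.0027, 0.2061] [-0.001, 0.0015, 0.0004] mm 62 deg 0.3 at [0.4258 0.0454 0.1433] F [-1.2  0.3 -1.1] t 4.62
```

View pics/wrist4.png

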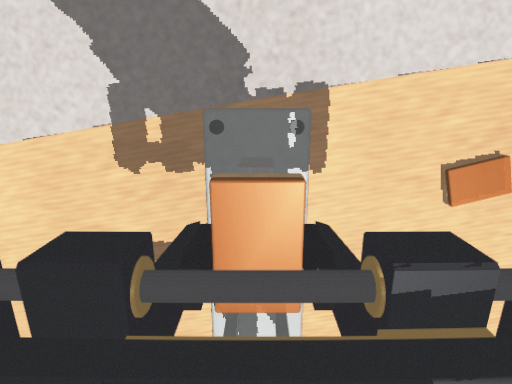

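View pics/c_side4.png

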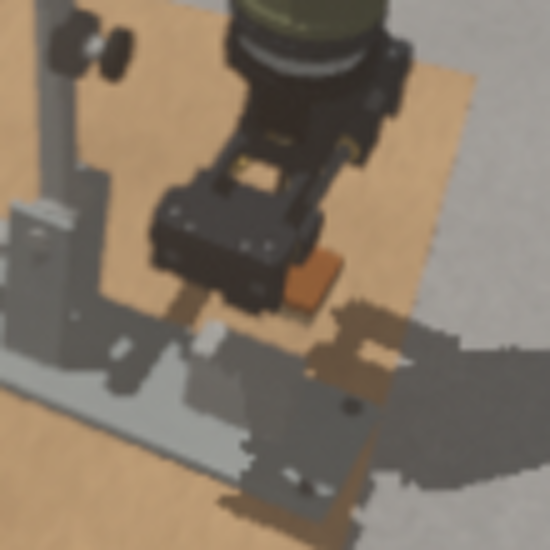

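```bash
python3 - <<'E'
from h import *
im,cm=load('wrist4')
def pf(P): d=(P-O)*1000; return np.c_[d@X,d@Y].round(1).tolist()
print(pf(onz(cm,[(204,112),(310,110),(205,165),(309,165)],.012)))
z=.1433-.005
print(pf(onz(cm,[(211,179),(304,179),(302,312.),(214,312.)],z)))
print([float(x) for x in (cm['cx'],cm['cy'])])
E
```

```text
[[186.4, 45.7], [188.2, -40.9], [142.5, 46.6], [142.8, -42.0]]
[[158.5, 21.2], [158.7, -19.4], [91.4, -21.3], [91.0, 22.3]]
[257.2912788017421, 189.35251228960257]
```

Emit:
play_rows(
  deltas=[
    [[1, 0, 0.003, 0.08, 0, 0, 0], [1, 0, 0.003, 0.1, 0, 0, 0], [1, 0, 0.003, 0.1, 0, 0, 0], [1, 0, 0.003, 0.1, 0, 0, 0], [1, 0, 0.003, 0.1, 0, 0, 0]],
  ],
)

```text
clock: 5.25
tool_pos: [0.4268, 0.0451, 0.1138]
eef_rot: [0.762, 0.648, -0.002, 0.0]
contact_force: [0.1, 0.4, -0.3]
opening: 0.497
```

```bash
python3 - <<'E'
from h import *
s=get_state(); im,cm=snap('wrist','wrist5'); R0=R.from_quat(s['eef_rot']).as_matrix(); t=s['tool_pos']
C=np.linalg.inv(np.array(cm['world_to_cam'])); print('cam in tool',(R0.T@(C[:3,3]-t)).round(4)); print((R0.T@C[:3,:3]).round(3).tolist())
P=onz(cm,[(211,179),(304,179),(302,312.),(214,312.)],t[2]-.005); print(((P-t)@R0*1000).round(1).tolist())
go(W([[121.5,0,81.5]])[0],80.72); s=get_state(); print(s['tool_pos'],R.from_quat(s['eef_rot']).as_matrix()[:,2])
E
```

```text
cam in tool [-0.0002 -0.065  -0.1266]
[[1.0, -0.001, 0.001], [-0.001, -0.966, -0.258], [0.001, 0.258, -0.966]]
[[-20.8, -34.5, 5.2], [20.4, -34.6, 5.0], [22.2, 34.0, 4.8], [-22.1, 34.2, 5.0]]
row: [0.001, -0.0012, 0.1076] [-0.0008, 0.0014, 0.0004] mm 32 deg 0.3 at [0.4268 0.0451 0.1138] F [-0.4  1.5 -1.1] t 5.3
[0.42680502 0.04508026 0.11377434] [-0.00309913 -0.00394215 -0.99998743]
```

View pics/wrist5.png

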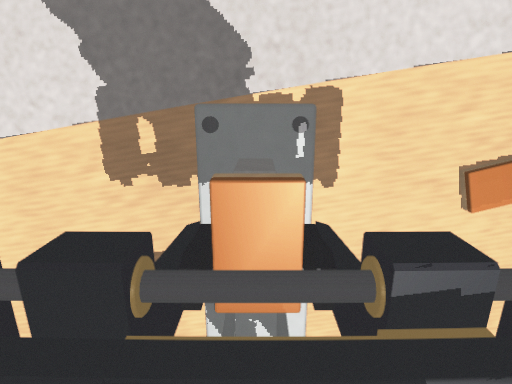

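```bash
python3 - <<'E'
from h import *
im,cm=load('wrist5')
def pf(P): d=(P-O)*1000; return np.c_[d@X,d@Y].round(1).tolist()
print(pf(onz(cm,[(196,105),(315,104),(199.5,180),(313,180)],.012)))
print(pf(onz(cm,[(211,179),(304,179),(302,312.),(214,312.)],.1138-.005)))
go(W([[120,0,81.5]])[0],80.72)
E
```

```text
[[188.3, 45.5], [189.2, -40.7], [132.5, 45.5], [132.8, -41.9]]
[[155.5, 21.0], [155.6, -20.2], [87.1, -22.1], [86.8, 22.2]]
row: [0.0009, 0.0038, 0.1076] [-0.0008, 0.0014, 0.0004] mm 32 deg 0.3 at [0.4268 0.0451 0.1138] F [-0.4  1.5 -1.1] t 5.3
```

Emit:
play_rows(
  deltas=[
    [[1, -0.002, 0.004, 0.05, 0, 0, 0], [1, -0.002, 0.004, 0.09, 0, 0, 0], [1, -0.002, 0.004, 0.104, 0, 0, 0], [1, -0.002, 0.004, 0.108, 0, 0, 0], [1, -0.002, 0.004, 0.108, 0, 0, 0]],
  ],
)

```text
clock: 5.92
tool_pos: [0.4277, 0.0441, 0.082]
eef_rot: [0.762, 0.648, -0.002, 0.001]
contact_force: [-1.1, 0.6, 4.0]
opening: 0.499
```

```bash
python3 - <<'E'
from h import *
go(W([[120,1,81]])[0],80.72)
E
```

```text
row: [-0.0002, 0.0002, 0.0032] [-0.0007, 0.0014, 0.0004] mm 1 deg 0.3 at [0.4277 0.0441 0.082 ] F [-1.1  0.6  4. ] t 5.92
```

Emit:
play_rows(
  deltas=[
    [[0.2, 0, 0, 0.001, 0, 0, 0], [-0.1, 0, 0, 0.001, 0, 0, 0], [-0.36, 0, 0, 0.001, 0, 0, 0], [-0.36, 0, 0, 0.001, 0, 0, 0]],
  ],
)

```text
clock: 6.42
tool_pos: [0.4277, 0.0442, 0.0816]
eef_rot: [0.762, 0.648, -0.002, 0.001]
contact_force: [-0.1, -0.1, -0.1]
opening: 0.679
```

Emit:
play_rows(
  deltas=[
    [[-0.36, 0, 0, -0.05, 0, 0, 0], [-0.36, 0, 0, -0.15, 0, 0, 0], [-0.36, 0, 0, -0.25, 0, 0, 0], [-0.36, 0, 0, -0.3, 0, 0, 0], [-0.36, 0, 0, -0.3, 0, 0, 0]],
  ],
)

```text
clock: 7.05
tool_pos: [0.4285, 0.0445, 0.1724]
eef_rot: [0.762, 0.648, -0.001, 0.001]
contact_force: [0.2, 0.9, 1.1]
opening: 0.677
```

```bash
python3 - <<'E'
from h import *
s=get_state(); snap('wrist','wrist6'); print(s['tool_pos'],s['opening'])
snap('side','side6')
im,_=load('side6'); u,v=(230,150)
cv2.imwrite('pics/c_side6.png',cv2.cvtColor(cv2.resize(im[v:v+150,u:u+150],None,fx=4,fy=4,interpolation=cv2.INTER_CUBIC),cv2.COLOR_RGB2BGR))
E
```

```text
[0.42853464 0.04446385 0.17235467] 0.6774297905430579
```

View pics/wrist6.png

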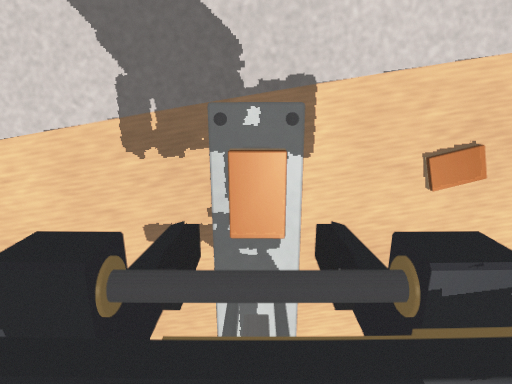

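View pics/c_side6.png

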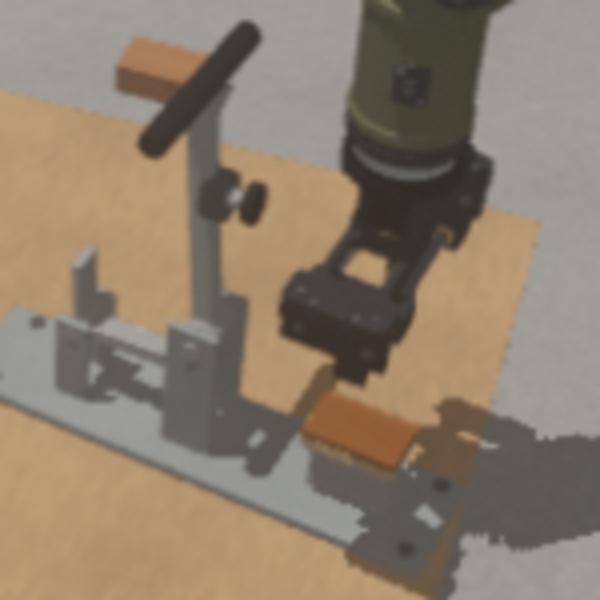

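```bash
python3 - <<'E'
from h import *
im,cm=load('wrist6')
def pf(P): d=(P-O)*1000; return np.c_[d@X,d@Y].round(1)
a=pf(onz(cm,[(208.5,104),(303.5,103),(211,145),(302.5,145)],.012)); b=pf(onz(cm,[(228.5,151),(286.5,150.5),(284.5,238),(231,238.5)],.076))
print(a.tolist(),b.tolist(),b.mean(0))
E
```

```text
[[187.7, 45.9], [188.7, -40.4], [150.5, 45.0], [150.6, -40.9]] [[153.6, 22.3], [154.1, -20.2], [84.8, -20.4], [84.2, 21.9]] [119.175   0.9  ]
```

```bash
cat >> h.py <<'E'
def tilt(al,yaw=80.72):
    # lean wrist towards press -x by al deg; tool x = -Y
    a=np.radians(al); z=np.sin(a)*X-np.cos(a)*Z; x=-Y; return np.c_[x,np.cross(z,x),z]
def pfr():
    s=get_state(); d=(s['tool_pos']-O)*1000; Rm=R.from_quat(s['eef_rot']).as_matrix(); f=s['contact_force']
    print('press',(d@np.c_[X,Y,Z]).round(1),'zaxis',(Rm[:,2]@np.c_[X,Y,Z]).round(3),'F',(f@np.c_[X,Y,Z]).round(1),'q',s['q'].round(2),'t',round(s['clock'],2))
E
python3 - <<'E'
from h import *
pfr()
go(W([[120,0,410]])[0],80.72)
E
```

```text
press [119.9   0.7 171.3] zaxis [ 0.002  0.005 -1.   ] F [-0.2 -0.2 -0.7] q [-0.03  0.62 -0.28  2.21  0.47  0.37  0.7 ] t 7.15
row: [-0.0012, -0.0021, -0.7958] [-0.0008, 0.0014, 0.0003] mm 239 deg 0.3 at [0.4278 0.0443 0.1713] F [ 0.3  0.2 -0.7] t 7.15
```

Emit:
play_rows(
  deltas=[
    [[0.3, 0, 0, -0.2, 0, 0, 0], [1, 0, 0, -0.4, 0, 0, 0], [1, 0, 0, -0.6, 0, 0, 0], [1, 0, 0, -0.78, 0, 0, 0], [1, 0, 0, -0.79, 0, 0, 0]],
  ],
)

```text
clock: 7.78
tool_pos: [0.4303, 0.0459, 0.4106]
eef_rot: [0.762, 0.648, 0.0, 0.002]
contact_force: [1.1, -0.4, -0.9]
opening: 0.134
```

```bash
python3 - <<'E'
from h import *
pfr()
go(W([[-10,0,410]])[0],80.72)
go(W([[-181,0,390]])[0],Rt=tilt(25))
E
```

```text
press [117.7  -1.2 410.6] zaxis [-0.004  0.003 -1.   ] F [-1.1  0.2 -0.9] q [ 0.19  0.27 -0.54  1.85  0.16  1.06  1.  ] t 7.78
row: [-0.0042, 0.4257, 0.0036] [0.0012, 0.0008, 0.0001] mm 128 deg 0.3 at [0.4303 0.0459 0.4106] F [ 1.1 -0.4 -0.9] t 7.78
row: [-0.0042, 0.9955, 0.0724] [0.1401, 0.0009, -0.0001] mm 299 deg 25.2 at [0.4303 0.0459 0.4106] F [ 1.1 -0.4 -0.9] t 7.78
```

Emit:
play_rows(
  deltas=[
    [[1, -0.001, 0.2, 0, 0, 0, 0], [1, -0.002, 0.4, 0, 0, 0, 0], [1, -0.003, 0.6, 0, 0.03, 0, 0], [1, -0.004, 0.8, 0.03, 0.08, 0, 0], [1, -0.004, 0.995, 0.07, 0.14, 0, 0]],
  ],
)

```text
clock: 8.4
tool_pos: [0.689, -0.0004, 0.3978]
eef_rot: [0.758, 0.635, -0.097, -0.113]
contact_force: [1.9, -1.1, -0.5]
opening: 0.005
```

Emit:
play_rows(
  deltas=[
    [[1, 0, 0, 0, 0, 0, 0], [1, 0, 0, 0, 0, 0, 0]],
  ],
)

```text
clock: 8.65
tool_pos: [0.6883, 0.0003, 0.395]
eef_rot: [0.757, 0.635, -0.099, -0.114]
contact_force: [0.6, 0.8, 1.0]
opening: -0.001
```

```bash
python3 - <<'E'
from h import *
pfr()
go(W([[-125,0,245]])[0],Rt=tilt(25))
go(W([[-69,0,125]])[0],Rt=tilt(25))
snap('side','side7'); im,_=load('side7'); u,v=(180,60)
cv2.imwrite('pics/c_side7.png',cv2.cvtColor(cv2.resize(im[v:v+200,u:u+200],None,fx=3,fy=3,interpolation=cv2.INTER_CUBIC),cv2.COLOR_RGB2BGR))
E
```

```text
press [-144.2    2.2  395. ] zaxis [ 0.298  0.001 -0.954] F [-0.4 -0.9  1. ] q [ 0.07  0.89 -0.38  0.74  0.19  1.84  1.2 ] t 8.65
row: [0.0089, 0.088, 0.4962] [0.0424, -0.0, -0.0043] mm 151 deg 7.7 at [6.883e-01 3.000e-04 3.950e-01] F [0.6 0.8 1. ] t 8.65
row: [0.0084, 0.0292, 0.9336] [0.0424, -0.0, -0.0043] mm 280 deg 7.7 at [6.883e-01 3.000e-04 3.950e-01] F [0.6 0.8 1. ] t 8.65
```

View pics/c_side7.png

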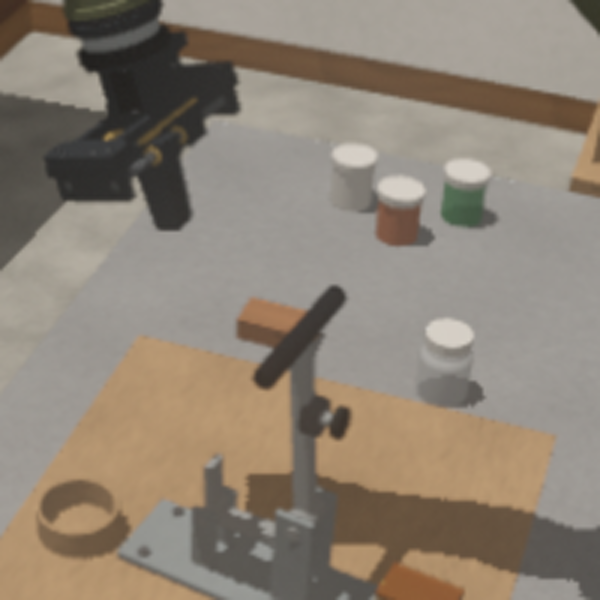

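Emit:
play_rows(
  deltas=[
    [[1, 0.003, 0.05, 0.12, 0.01, 0, -0.001], [1, 0.005, 0.08, 0.25, 0.02, 0, -0.003], [1, 0.009, 0.09, 0.4, 0.04, 0, -0.004], [1, 0.009, 0.088, 0.496, 0.042, 0, -0.004], [1, 0.009, 0.088, 0.496, 0.042, 0, -0.004]],
  ],
)

```text
clock: 9.32
tool_pos: [0.6675, 0.0056, 0.2476]
eef_rot: [0.744, 0.633, -0.14, -0.164]
contact_force: [-0.3, -0.1, 0.8]
opening: 0.002
```

```bash
python3 - <<'E'
from h import *
pfr()
go(W([[-69,0,125]])[0],Rt=tilt(25))
snap('side','side8'); im,_=load('side8'); u,v=(180,60)
cv2.imwrite('pics/c_side8.png',cv2.cvtColor(cv2.resize(im[v:v+200,u:u+200],None,fx=3,fy=3,interpolation=cv2.INTER_CUBIC),cv2.COLOR_RGB2BGR))
E
```

```text
press [-122.8    0.3  247.6] zaxis [ 0.422  0.001 -0.907] F [0.2 0.1 0.8] q [ 0.1   1.01 -0.39  0.94  0.18  1.65  1.2 ] t 9.32
row: [0.0017, 0.0098, 0.4463] [0.0003, 0.0004, 0.0002] mm 134 deg 0.1 at [0.6675 0.0056 0.2476] F [-0.3 -0.1  0.8] t 9.32
```

View pics/c_side8.png

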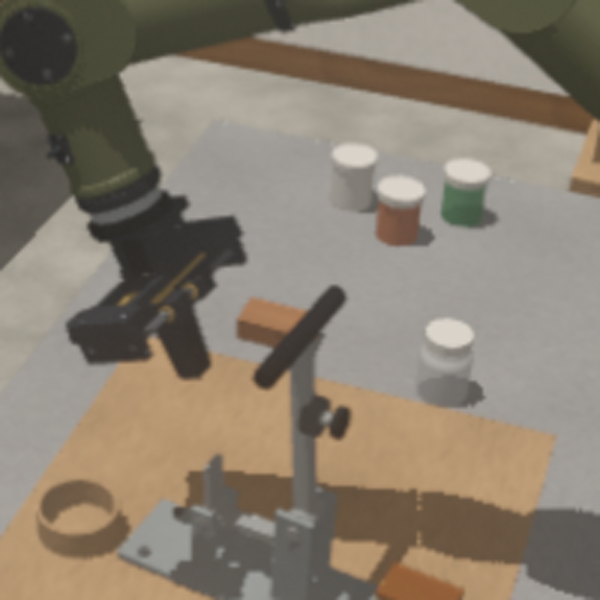

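```bash
python3 - <<'E'
from h import *
im,cm=load('side8')
for uv in [(193,75),(215,82),(193,92),(232,79),(275,67)]:
    o,d=ray(cm,uv); d=d[0]
    for y0 in (0,-45):
        t=((y0/1000)-(o-O)@Y)/(d@Y); P=o+t*d; print(uv,y0,(((P-O)@np.c_[X,Y,Z])*1000).round())
E
```

```text
(193, 75) 0 [-266.   -0.  509.]
(193, 75) -45 [-233.  -45.  535.]
(215, 82) 0 [-202.    0.  506.]
(215, 82) -45 [-172.  -45.  532.]
(193, 92) 0 [-269.   -0.  462.]
(193, 92) -45 [-235.  -45.  490.]
(232, 79) 0 [-154.    0.  526.]
(232, 79) -45 [-127.  -45.  551.]
(275, 67) 0 [-45.  -0. 582.]
(275, 67) -45 [-23. -45. 605.]
```

Emit:
play_rows(
  deltas=[
    [[1, 0.001, 0.005, 0.12, 0, 0, 0], [1, 0.002, 0.01, 0.24, 0, 0, 0], [1, 0.002, 0.01, 0.34, 0, 0, 0], [1, 0.002, 0.01, 0.4, 0, 0, 0], [1, 0.002, 0.01, 0.4, 0, 0, 0]],
  ],
)

```text
clock: 10.0
tool_pos: [0.6225, 0.0139, 0.1409]
eef_rot: [0.744, 0.633, -0.138, -0.163]
contact_force: [0.7, 0.1, 0.1]
opening: 0.007
```

```bash
python3 - <<'E'
from h import *
pfr()
go(W([[-69,0,125]])[0],Rt=tilt(25))
snap('side','side9'); im,_=load('side9'); u,v=(190,130)
cv2.imwrite('pics/c_side9.png',cv2.cvtColor(cv2.resize(im[v:v+150,u:u+150],None,fx=4,fy=4,interpolation=cv2.INTER_CUBIC),cv2.COLOR_RGB2BGR))
snap('wrist','wrist9')
E
```

```text
press [-77.1  -0.7 140.9] zaxis [ 0.417 -0.    -0.909] F [-0.7 -0.2  0.1] q [ 0.12  1.05 -0.39  1.22  0.21  1.34  1.16] t 10.0
row: [-0.0022, -0.0024, 0.0592] [0.0021, -0.0, 0.0002] mm 18 deg 0.4 at [0.6225 0.0139 0.1409] F [0.7 0.1 0.1] t 10.0
```

View pics/c_side9.png

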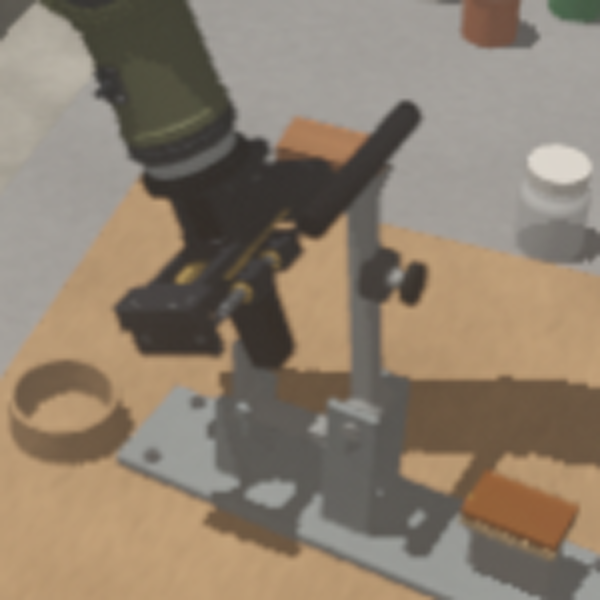

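View pics/wrist9.png

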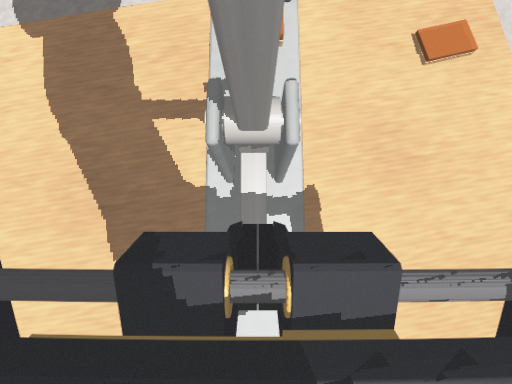

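```bash
python3 - <<'E'
from h import *
for p in [(-77,130),(-109,133),(-124,128),(-134,120),(-141,110),(-141,106)]: go(W([[p[0],0,p[1]]])[0],Rt=tilt(25))
E
```

```text
row: [-0.0032, 0.0117, 0.0368] [0.0029, -0.0003, 0.0001] mm 12 deg 0.5 at [0.6238 0.014  0.1415] F [0.9 0.  0. ] t 10.1
row: [-0.0032, 0.1047, -0.0165] [0.0029, -0.0003, 0.0001] mm 32 deg 0.5 at [0.6238 0.014  0.1415] F [0.9 0.  0. ] t 10.1
row: [-0.0032, 0.1571, -0.0221] [0.0029, -0.0003, 0.0001] mm 48 deg 0.5 at [0.6238 0.014  0.1415] F [0.9 0.  0. ] t 10.1
row: [-0.0033, 0.1985, -0.0116] [0.0029, -0.0003, 0.0001] mm 60 deg 0.5 at [0.6238 0.014  0.1415] F [0.9 0.  0. ] t 10.1
row: [-0.0033, 0.2335, 0.009] [0.0029, -0.0003, 0.0001] mm 70 deg 0.5 at [0.6238 0.014  0.1415] F [0.9 0.  0. ] t 10.1
row: [-0.0033, 0.239, 0.0212] [0.0029, -0.0003, 0.0001] mm 72 deg 0.5 at [0.6238 0.014  0.1415] F [0.9 0.  0. ] t 10.1
```

Emit:
play_rows(
  deltas=[
    [[1, -0.003, 0.011, 0.037, 0, 0, 0], [1, -0.003, 0.04, 0.03, 0, 0, 0], [1, -0.003, 0.07, 0.01, 0, 0, 0], [1, -0.003, 0.105, -0.016, 0, 0, 0], [1, -0.003, 0.13, -0.02, 0, 0, 0]],
  ],
)

```text
clock: 10.72
tool_pos: [0.6614, 0.007, 0.1307]
eef_rot: [0.745, 0.633, -0.137, -0.162]
contact_force: [-2.6, 0.7, 0.9]
opening: 0.004
```

```bash
python3 - <<'E'
from h import *
pfr()
for p in [(-124,128),(-134,120),(-141,110),(-141,106)]: go(W([[p[0],0,p[1]]])[0],Rt=tilt(25))
snap('side','side10'); im,_=load('side10'); u,v=(190,130)
cv2.imwrite('pics/c_side10.png',cv2.cvtColor(cv2.resize(im[v:v+150,u:u+150],None,fx=4,fy=4,interpolation=cv2.INTER_CUBIC),cv2.COLOR_RGB2BGR))
E
```

```text
press [-1.167e+02 -1.000e-01  1.307e+02] zaxis [ 0.415 -0.001 -0.91 ] F [ 2.7 -0.3  0.9] q [ 0.1   1.11 -0.38  1.06  0.22  1.43  1.19] t 10.72
row: [-0.0005, 0.026, -0.0021] [0.0026, -0.0004, 0.0001] mm 8 deg 0.5 at [0.6614 0.007  0.1307] F [-2.6  0.7  0.9] t 10.72
row: [-0.0005, 0.0674, 0.0083] [0.0026, -0.0004, 0.0001] mm 20 deg 0.5 at [0.6614 0.007  0.1307] F [-2.6  0.7  0.9] t 10.72
row: [-0.0005, 0.1024, 0.029] [0.0026, -0.0004, 0.0001] mm 32 deg 0.5 at [0.6614 0.007  0.1307] F [-2.6  0.7  0.9] t 10.72
row: [-0.0005, 0.108, 0.0411] [0.0026, -0.0004, 0.0001] mm 35 deg 0.5 at [0.6614 0.007  0.1307] F [-2.6  0.7  0.9] t 10.72
```

View pics/c_side10.png

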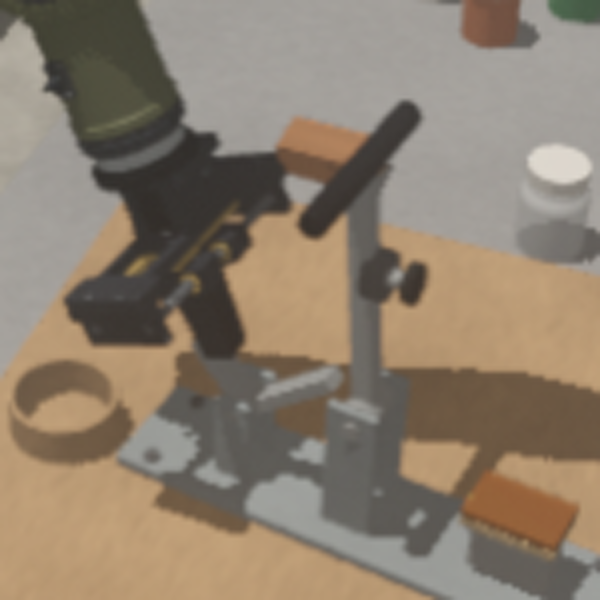

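Strut is rising and the paddle tipping away; the lever is still up. Continue the arc.

Emit:
play_rows(
  deltas=[
    [[1, 0, 0.026, 0, 0, 0, 0], [1, 0, 0.05, 0.004, 0, 0, 0], [1, 0, 0.075, 0.015, 0, 0, 0], [1, 0, 0.1, 0.03, 0, 0, 0], [1, 0, 0.108, 0.045, 0, 0, 0]],
  ],
)

```text
clock: 11.4
tool_pos: [0.6861, 0.0031, 0.1076]
eef_rot: [0.745, 0.633, -0.137, -0.162]
contact_force: [-5.7, -1.2, 30.3]
opening: 0.004
```

```bash
python3 - <<'E'
from h import *
pfr()
for p in [(-141,106),(-143,101),(-143,95)]: go(W([[p[0],0,p[1]]])[0],Rt=tilt(25))
snap('side','side11'); im,_=load('side11'); u,v=(190,130)
cv2.imwrite('pics/c_side11.png',cv2.cvtColor(cv2.resize(im[v:v+150,u:u+150],None,fx=4,fy=4,interpolation=cv2.INTER_CUBIC),cv2.COLOR_RGB2BGR))
E
```

```text
press [-141.6   -0.2  107.6] zaxis [ 0.415 -0.002 -0.91 ] F [ 5.4  2.1 30.3] q [ 0.09  1.18 -0.37  0.95  0.23  1.47  1.21] t 11.4
row: [-0.0006, 0.0004, 0.0055] [0.0027, -0.0006, -0.0001] mm 2 deg 0.5 at [0.6861 0.0031 0.1076] F [-5.7 -1.2 30.3] t 11.4
row: [-0.0007, 0.0134, 0.0179] [0.0027, -0.0006, -0.0001] mm 7 deg 0.5 at [0.6861 0.0031 0.1076] F [-5.7 -1.2 30.3] t 11.4
row: [-0.0007, 0.0217, 0.0361] [0.0027, -0.0006, -0.0001] mm 13 deg 0.5 at [0.6861 0.0031 0.1076] F [-5.7 -1.2 30.3] t 11.4
```

View pics/c_side11.png

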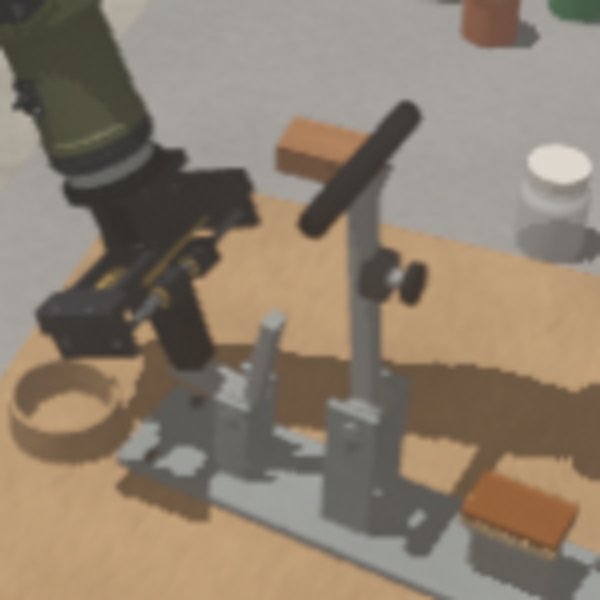

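Emit:
play_rows(
  deltas=[
    [[1, 0, 0, -0.1, 0, 0, 0], [1, 0, 0, -0.25, 0, 0, 0], [1, 0, 0, -0.42, 0, 0, 0], [1, 0, -0.02, -0.6, 0, 0, 0], [1, 0, -0.03, -0.6, 0, 0, 0]],
  ],
)

```text
clock: 12.08
tool_pos: [0.7545, -0.008, 0.2781]
eef_rot: [0.746, 0.633, -0.132, -0.159]
contact_force: [0.8, 0.0, -0.2]
opening: 0.007
```

```bash
cat >> h.py <<'E'
def grip(lx,ly):
    # jaws along press x (tool x=-X), wrist leans lx deg to press -x, ly deg to press -y
    u=np.array([-np.tan(np.radians(lx)),-np.tan(np.radians(ly)),1.]); u/=np.linalg.norm(u); z=-(u[0]*X+u[1]*Y+u[2]*Z)
    x=-X-((-X)@z)*z; x/=np.linalg.norm(x); return np.c_[x,np.cross(z,x),z]
E
python3 - <<'E'
from h import *
pfr()
go(W([[-100,0,390]])[0],80.72)
snap('side','side12'); im,cm=load('side12'); u,v=(190,130)
big=cv2.resize(im,None,fx=4,fy=4,interpolation=cv2.INTER_CUBIC)
for th,col in [(1.1,(255,0,0)),(1.4,(0,255,0))]:
    a=W([[-95,0,75],[-95-58*np.sin(th),0,75+58*np.cos(th)]]); b=W([[-95,0,75],[-95+85*np.cos(th),0,75+85*np.sin(th)]])
    for s in (a,b): cv2.polylines(big,[(proj(cm,s)*4+2).astype(int).reshape(-1,1,2)],False,col,1)
cv2.imwrite('pics/c_side12.png',cv2.cvtColor(big[v*4:v*4+600,u*4:u*4+600],cv2.COLOR_RGB2BGR))
E
```

```text
press [-210.9   -0.3  278.1] zaxis [ 0.405 -0.004 -0.914] F [-0.8 -0.1 -0.2] q [ 0.01  1.24 -0.27  0.24  0.15  2.08  1.32] t 12.07
row: [-0.0009, -0.489, -0.1916] [-0.1327, -0.0013, -0.0007] mm 158 deg 23.9 at [ 0.7545 -0.008   0.2781] F [ 0.8  0.  -0.2] t 12.07
```

View pics/c_side12.png

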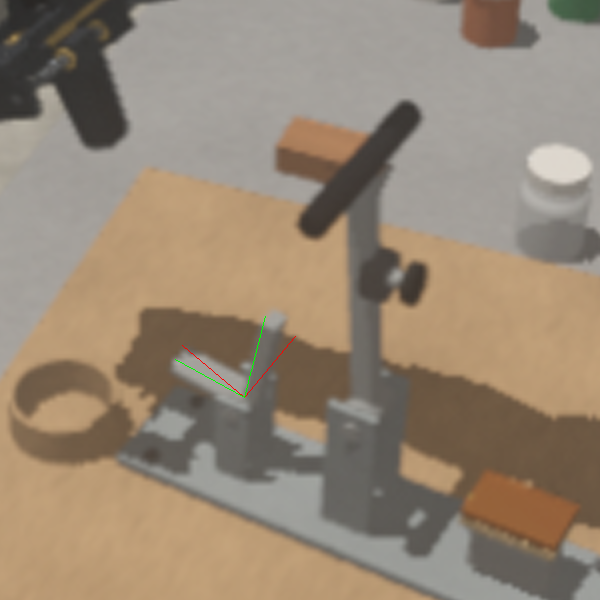

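Emit:
play_rows(
  deltas=[
    [[0.2, 0, -0.1, -0.04, -0.04, 0, 0], [0.1, 0, -0.2, -0.08, -0.08, 0, 0], [0.1, 0, -0.33, -0.13, -0.11, 0, 0], [0.1, 0, -0.489, -0.19, -0.133, 0, 0], [0.1, 0, -0.489, -0.19, -0.133, 0, 0]],
  ],
)

```text
clock: 12.75
tool_pos: [0.6371, 0.0112, 0.3911]
eef_rot: [0.761, 0.649, -0.002, -0.002]
contact_force: [1.4, -0.6, -0.5]
opening: 0.452
```

```bash
python3 - <<'E'
from h import *
pfr()
go(W([[-17,-50,410]])[0],Rt=grip(0,25))
go(W([[150,-100,400]])[0],Rt=grip(0,25))
E
```

```text
press [-9.200e+01 -3.000e-01  3.911e+02] zaxis [ 0.006 -0.001 -1.   ] F [-1.5  0.3 -0.5] q [ 0.08  0.6  -0.33  1.32  0.19  1.26  1.16] t 12.75
row: [0.1663, -0.2498, -0.0616] [-0.1104, -0.1079, 0.4926] mm 92 deg 92.9 at [0.6371 0.0112 0.3911] F [ 1.4 -0.6 -0.5] t 12.75
row: [0.3346, -0.8058, -0.0251] [-0.1104, -0.1079, 0.4926] mm 262 deg 92.9 at [0.6371 0.0112 0.3911] F [ 1.4 -0.6 -0.5] t 12.75
```

Emit:
play_rows(
  deltas=[
    [[0.1, 0.03, -0.05, -0.04, -0.012, -0.012, 0.055], [0.1, 0.06, -0.1, -0.06, -0.025, -0.024, 0.11], [0.1, 0.1, -0.15, -0.06, -0.037, -0.036, 0.165], [0.1, 0.13, -0.2, -0.06, -0.05, -0.048, 0.22], [0.1, 0.166, -0.25, -0.06, -0.062, -0.06, 0.275]],
  ],
)

```text
clock: 13.38
tool_pos: [0.57, 0.072, 0.4074]
eef_rot: [0.956, 0.263, -0.012, 0.13]
contact_force: [0.4, 0.3, 0.8]
opening: 0.449
```

```bash
python3 - <<'E'
from h import *
pfr()
go(W([[-17,-50,410]])[0],Rt=grip(0,25))
go(W([[150,-100,400]])[0],Rt=grip(0,25))
E
```

```text
press [-15.9 -49.5 407.4] zaxis [-0.086  0.245 -0.966] F [-0.3 -0.3  0.8] q [-0.33  0.48 -0.02  1.52  0.29  1.21  0.08] t 13.38
row: [0.0031, 0.0032, -0.0083] [-0.048, -0.0468, 0.216] mm 3 deg 40.7 at [0.57   0.072  0.4074] F [0.4 0.3 0.8] t 13.38
row: [-0.3164, -0.48, -0.0648] [-0.048, -0.0468, 0.216] mm 174 deg 40.7 at [0.57   0.072  0.4074] F [0.4 0.3 0.8] t 13.38
```

Emit:
play_rows(
  deltas=[
    [[0.1, -0.08, -0.12, -0.02, -0.012, -0.012, 0.055], [0.1, -0.16, -0.24, -0.03, -0.024, -0.024, 0.11], [0.1, -0.24, -0.36, -0.05, -0.037, -0.036, 0.165], [0.1, -0.316, -0.48, -0.06, -0.048, -0.047, 0.216], [0.1, -0.316, -0.48, -0.06, -0.048, -0.047, 0.216]],
  ],
)

```text
clock: 14.0
tool_pos: [0.4123, 0.1502, 0.3965]
eef_rot: [0.973, -0.076, -0.019, 0.217]
contact_force: [1.4, 0.5, -0.8]
opening: 0.446
```

```bash
python3 - <<'E'
from h import *
pfr()
go(W([[200,-60,250]])[0],Rt=grip(0,25))
go(W([[200,-55,112]])[0],Rt=grip(0,25))
E
```

```text
press [ 152.3 -101.3  396.5] zaxis [ 0.002  0.425 -0.905] F [-1.3 -0.7 -0.8] q [-0.75  0.41  0.14  1.74  0.26  1.31 -0.88] t 14.0
row: [-0.1574, -0.0844, 0.5008] [0.001, 0.0006, 0.0024] mm 159 deg 0.5 at [0.4123 0.1502 0.3965] F [ 1.4  0.5 -0.8] t 14.0
row: [-0.1552, -0.265, 0.9242] [0.001, 0.0006, 0.0024] mm 292 deg 0.5 at [0.4123 0.1502 0.3965] F [ 1.4  0.5 -0.8] t 14.0
```

Emit:
play_rows(
  deltas=[
    [[0.1, -0.08, -0.03, 0.12, 0, 0, 0], [0.1, -0.157, -0.06, 0.28, 0, 0, 0], [0.1, -0.157, -0.084, 0.42, 0, 0, 0], [0.1, -0.157, -0.084, 0.5, 0, 0, 0.002], [0.1, -0.157, -0.084, 0.5, 0, 0, 0.002]],
  ],
)

```text
clock: 14.62
tool_pos: [0.3581, 0.1151, 0.2491]
eef_rot: [0.972, -0.079, -0.021, 0.219]
contact_force: [0.1, -0.4, 0.4]
opening: 0.45
```

```bash
python3 - <<'E'
from h import *
pfr()
go(W([[200,-55,112]])[0],Rt=grip(0,25))
snap('side','side13')
E
```

```text
press [200.1 -57.8 249.1] zaxis [ 0.005  0.429 -0.903] F [-0.1  0.4  0.4] q [-0.76  0.54  0.14  2.12  0.31  0.84 -1.05] t 14.62
row: [0.003, -0.1875, 0.4167] [0.0023, 0.0017, 0.0005] mm 137 deg 0.5 at [0.3581 0.1151 0.2491] F [ 0.1 -0.4  0.4] t 14.62
```

View pics/side13.png

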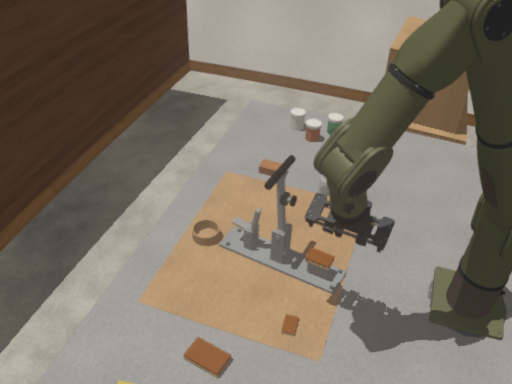

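Emit:
play_rows(
  deltas=[
    [[0.1, 0.001, -0.07, 0.15, 0, 0, 0], [0.1, 0.002, -0.13, 0.29, 0, 0, 0], [0.1, 0.003, -0.187, 0.417, 0, 0, 0], [0.1, 0.003, -0.187, 0.417, 0, 0, 0]],
  ],
)

```text
clock: 15.18
tool_pos: [0.3589, 0.1135, 0.1115]
eef_rot: [0.972, -0.078, -0.021, 0.219]
contact_force: [0.2, -0.2, 0.7]
opening: 0.454
```

```bash
python3 - <<'E'
from h import *
pfr()
go(W([[200,-55,105]])[0],Rt=grip(0,25))
go(W([[200,-60,250]])[0],Rt=grip(0,25))
E
```

```text
press [199.1 -56.4 111.5] zaxis [ 0.005  0.429 -0.903] F [-0.2  0.2  0.7] q [-0.78  0.83  0.18  2.22  0.39  0.46 -1.18] t 15.18
row: [-0.003, -0.0051, 0.0217] [0.0023, 0.0015, 0.001] mm 7 deg 0.5 at [0.3589 0.1135 0.1115] F [ 0.2 -0.2  0.7] t 15.18
row: [-0.0058, 0.1873, -0.422] [0.0023, 0.0015, 0.001] mm 139 deg 0.5 at [0.3589 0.1135 0.1115] F [ 0.2 -0.2  0.7] t 15.18
```

Emit:
play_rows(
  deltas=[
    [[0.1, -0.002, 0.06, -0.14, 0, 0, 0], [0.1, -0.004, 0.13, -0.29, 0, 0, 0], [0.1, -0.005, 0.2, -0.45, 0, 0, 0], [0.1, 0.1, 0.27, -0.6, 0, 0, 0], [0.1, 0.2, 0.32, -0.73, 0, 0, 0]],
  ],
)

```text
clock: 15.8
tool_pos: [0.4212, 0.1102, 0.3553]
eef_rot: [0.973, -0.078, -0.019, 0.217]
contact_force: [0.9, -0.2, -0.4]
opening: 0.448
```

```bash
python3 - <<'E'
from h import *
pfr()
go(W([[-17.4,-50,400]])[0],Rt=grip(0,25))
E
```

```text
press [137.1 -63.2 355.3] zaxis [ 0.002  0.425 -0.905] F [-0.9  0.  -0.4] q [-0.67  0.44  0.13  1.84  0.3   1.17 -0.86] t 15.8
row: [0.5146, 0.1043, -0.1172] [0.001, 0.0006, 0.0006] mm 161 deg 0.2 at [0.4212 0.1102 0.3553] F [ 0.9 -0.2 -0.4] t 15.8
```

Emit:
play_rows(
  deltas=[
    [[0.1, 0.1, 0.05, -0.08, 0, 0, 0], [0.1, 0.22, 0.08, -0.117, 0, 0, 0], [0.1, 0.38, 0.104, -0.117, 0, 0, 0], [0.1, 0.515, 0.104, -0.117, 0, 0, 0], [0.1, 0.515, 0.104, -0.117, 0, 0, 0]],
  ],
)

```text
clock: 16.42
tool_pos: [0.5727, 0.0704, 0.4023]
eef_rot: [0.973, -0.08, -0.018, 0.217]
contact_force: [-1.1, -0.3, 0.1]
opening: 0.451
```

```bash
python3 - <<'E'
from h import *
pfr()
go(W([[-17.4,-48,309]])[0],Rt=grip(0,25))
snap('wrist','wrist14')
E
```

```text
press [-18.9 -48.4 402.3] zaxis [ 0.001  0.424 -0.906] F [1.1 0.4 0.1] q [-0.49  0.59  0.17  1.41  0.29  1.38 -0.59] t 16.43
row: [-0.005, -0.1308, 0.2823] [0.0006, 0.0003, -0.0008] mm 93 deg 0.2 at [0.5727 0.0704 0.4023] F [-1.1 -0.3  0.1] t 16.43
```

View pics/wrist14.png

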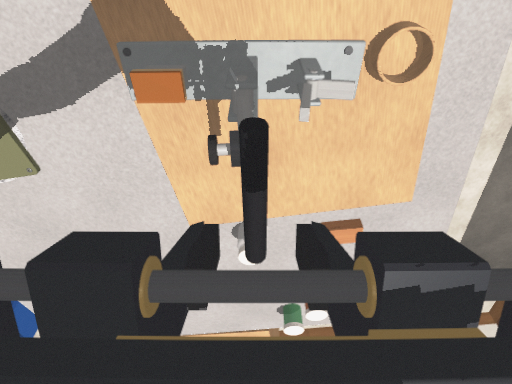

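Emit:
play_rows(
  deltas=[
    [[0.1, -0.003, -0.04, 0.08, 0, 0, 0], [0.1, -0.005, -0.08, 0.17, 0, 0, 0], [0.1, -0.005, -0.115, 0.25, 0, 0, 0], [0.1, -0.005, -0.131, 0.282, 0, 0, 0], [0.1, -0.005, -0.131, 0.282, 0, 0, 0]],
  ],
)

```text
clock: 17.1
tool_pos: [0.569, 0.0717, 0.3095]
eef_rot: [0.973, -0.079, -0.019, 0.216]
contact_force: [0.9, 0.0, -0.1]
opening: 0.451
```

```bash
python3 - <<'E'
from h import *
pfr()
go(W([[-17.4,-48,309]])[0],Rt=grip(0,25))
snap('wrist','wrist15');snap('side','side15'); im,cm=load('side15'); u,v=(220,90)
cv2.imwrite('pics/c_side15.png',cv2.cvtColor(cv2.resize(im[v:v+150,u:u+150],None,fx=4,fy=4,interpolation=cv2.INTER_CUBIC),cv2.COLOR_RGB2BGR))
E
```

```text
press [-15.  -49.1 309.5] zaxis [ 0.002  0.424 -0.906] F [-0.9 -0.1 -0.1] q [-0.49  0.66  0.16  1.55  0.3   1.17 -0.67] t 17.1
row: [0.008, 0.0026, 0.003] [0.0004, 0.0006, 0.0001] mm 3 deg 0.1 at [0.569  0.0717 0.3095] F [ 0.9  0.  -0.1] t 17.1
```

View pics/wrist15.png

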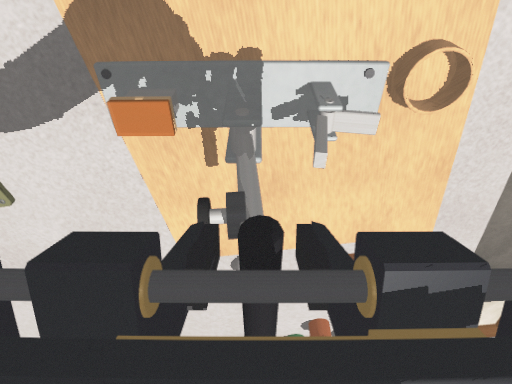

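View pics/c_side15.png

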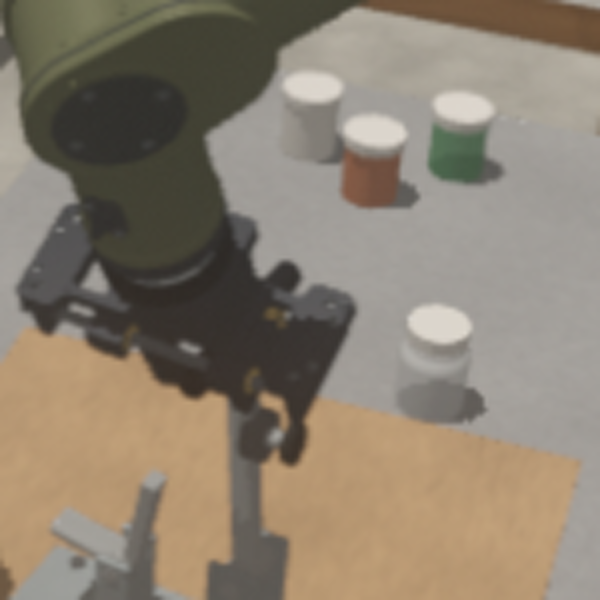

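Emit:
play_rows(
  deltas=[
    [[0.4, 0.008, 0.002, 0.003, 0, 0, 0], [0.7, 0.008, 0.002, 0.003, 0, 0, 0], [1, 0.008, 0.002, 0.003, 0, 0, 0], [1, 0.008, 0.002, 0.003, 0, 0, 0]],
  ],
  force=50,
)

```text
clock: 17.7
tool_pos: [0.5704, 0.0705, 0.3101]
eef_rot: [0.973, -0.08, -0.019, 0.216]
contact_force: [-4.7, 1.7, 5.5]
opening: 0.206
```

```bash
python3 - <<'E'
from h import *
pfr(); print(get_state()['opening']*88)
for b in (0,8,16,24,32,40):
    a=np.radians(b); print(b); go(W([[200*np.sin(a),-48,110+200*np.cos(a)]])[0],Rt=grip(0,25))
E
```

```text
press [-16.5 -48.1 310.1] zaxis [ 0.004  0.424 -0.906] F [ 5.  -1.   5.5] q [-0.48  0.67  0.16  1.55  0.3   1.17 -0.66] t 17.7
18.164629440702768
0
row: [-0.055, 0.0002, 0.0005] [0.0004, 0.0013, -0.0002] mm 17 deg 0.2 at [0.5704 0.0705 0.3101] F [-4.7  1.7  5.5] t 17.7
8
row: [-0.1478, -0.0025, 0.0067] [0.0004, 0.0013, -0.0002] mm 44 deg 0.2 at [0.5704 0.0705 0.3101] F [-4.7  1.7  5.5] t 17.7
16
row: [-0.2387, -0.0106, 0.0246] [0.0004, 0.0013, -0.0002] mm 72 deg 0.2 at [0.5704 0.0705 0.3101] F [-4.7  1.7  5.5] t 17.7
24
row: [-0.326, -0.0241, 0.0538] [0.0004, 0.0013, -0.0002] mm 99 deg 0.2 at [0.5704 0.0705 0.3101] F [-4.7  1.7  5.5] t 17.7
32
row: [-0.408, -0.0425, 0.0937] [0.0004, 0.0013, -0.0002] mm 126 deg 0.2 at [0.5704 0.0705 0.3101] F [-4.7  1.7  5.5] t 17.7
40
row: [-0.483, -0.0657, 0.1435] [0.0004, 0.0013, -0.0002] mm 152 deg 0.2 at [0.5704 0.0705 0.3101] F [-4.7  1.7  5.5] t 17.7
```

Emit:
play_rows(
  deltas=[
    [[1, -0.055, 0, 0, 0, 0, 0], [1, -0.148, -0.002, 0.007, 0, 0, 0], [1, -0.239, -0.011, 0.025, 0, 0, 0], [1, -0.326, -0.024, 0.054, 0, 0, 0], [1, -0.326, -0.024, 0.054, 0, 0, 0]],
  ],
)

```text
clock: 18.32
tool_pos: [0.4751, 0.0865, 0.2913]
eef_rot: [0.973, -0.078, -0.017, 0.216]
contact_force: [9.4, -3.8, -13.4]
opening: 0.183
```

```bash
python3 - <<'E'
from h import *
pfr(); print(get_state()['opening']*88)
for b in (32,40,48,56):
    a=np.radians(b); print(b); go(W([[200*np.sin(a),-48,110+200*np.cos(a)]])[0],Rt=grip(0,25))
snap('side','side16'); im,cm=load('side16'); u,v=(220,90)
cv2.imwrite('pics/c_side16.png',cv2.cvtColor(cv2.resize(im[v:v+200,u:u+150],None,fx=3,fy=3,interpolation=cv2.INTER_CUBIC),cv2.COLOR_RGB2BGR))
E
```

```text
press [ 80.  -48.5 291.3] zaxis [-0.     0.422 -0.906] F [ -9.9   2.2 -13.4] q [-0.59  0.57  0.16  1.83  0.32  1.02 -0.81] t 18.32
16.119149271776024
32
row: [-0.0865, -0.0149, 0.0359] [-0.0001, -0.0002, 0.0004] mm 28 deg 0.1 at [0.4751 0.0865 0.2913] F [  9.4  -3.8 -13.4] t 18.32
40
row: [-0.1617, -0.038, 0.0854] [-0.0001, -0.0002, 0.0004] mm 56 deg 0.1 at [0.4751 0.0865 0.2913] F [  9.4  -3.8 -13.4] t 18.32
48
row: [-0.2286, -0.0654, 0.144] [-0.0001, -0.0002, 0.0004] mm 83 deg 0.1 at [0.4751 0.0865 0.2913] F [  9.4  -3.8 -13.4] t 18.32
56
row: [-0.2859, -0.0964, 0.2104] [-0.0001, -0.0002, 0.0004] mm 110 deg 0.1 at [0.4751 0.0865 0.2913] F [  9.4  -3.8 -13.4] t 18.32
```

View pics/c_side16.png

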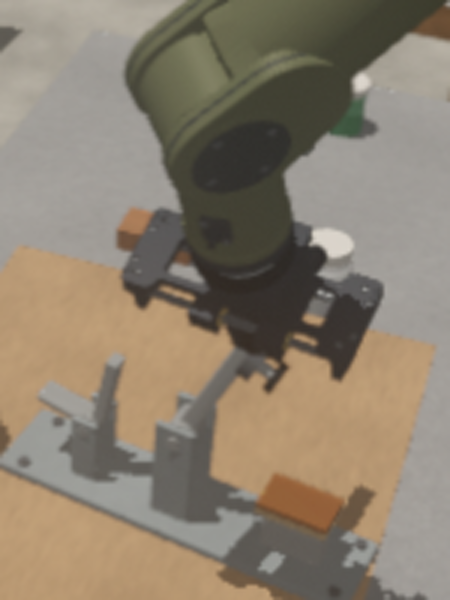

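```bash
python3 - <<'E'
from h import *
s=get_state(); print(s['contact_force'],s['opening']*88)
im,cm=snap('wrist','wrist16'); u,v=(150,190)
cv2.imwrite('pics/c_wrist16.png',cv2.cvtColor(cv2.resize(im[v:v+150,u:u+200],None,fx=4,fy=4,interpolation=cv2.INTER_CUBIC),cv2.COLOR_RGB2BGR))
E
```

```text
[  9.04554003  -3.11695959 -14.77960913] 15.723679988291474
```

View pics/c_wrist16.png

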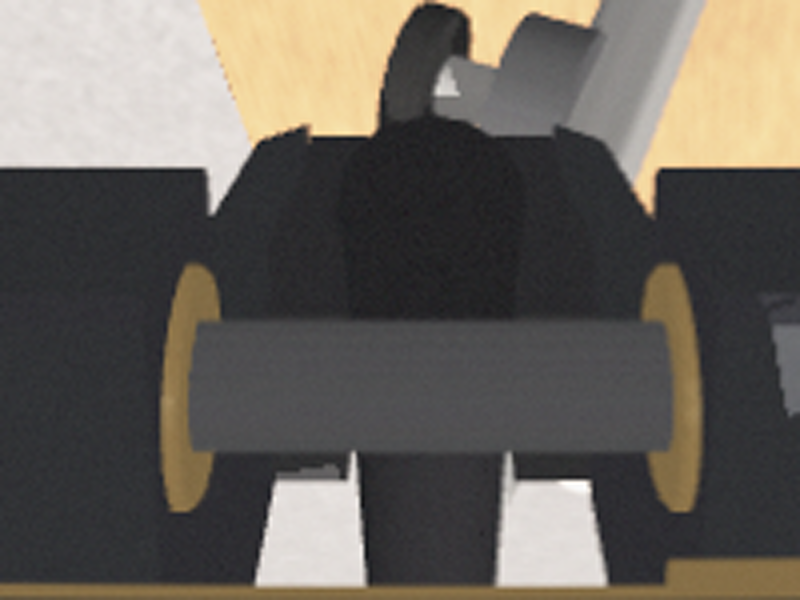

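```bash
python3 - <<'E'
from h import *
pfr()
for b in (28,36,44,52,60):
    a=np.radians(b); print(b); go(W([[197*np.sin(a),-48,109+197*np.cos(a)]])[0],Rt=grip(0,25))
E
```

```text
press [ 78.9 -48.6 291.7] zaxis [-0.001  0.422 -0.907] F [ -9.4   2.3 -13.2] q [-0.59  0.57  0.16  1.83  0.32  1.03 -0.81] t 18.43
28
row: [-0.0454, -0.0106, 0.0273] [-0.0003, -0.0004, -0.0001] mm 16 deg 0.1 at [0.4763 0.0863 0.2917] F [  8.9  -3.7 -13.2] t 18.43
36
row: [-0.1231, -0.0311, 0.0712] [-0.0003, -0.0004, -0.0001] mm 44 deg 0.1 at [0.4763 0.0863 0.2917] F [  8.9  -3.7 -13.2] t 18.43
44
row: [-0.1934, -0.0559, 0.1245] [-0.0003, -0.0004, -0.0001] mm 71 deg 0.1 at [0.4763 0.0863 0.2917] F [  8.9  -3.7 -13.2] t 18.43
52
row: [-0.2548, -0.0846, 0.1862] [-0.0003, -0.0004, -0.0001] mm 98 deg 0.1 at [0.4763 0.0863 0.2917] F [  8.9  -3.7 -13.2] t 18.43
60
row: [-0.3061, -0.1166, 0.255] [-0.0003, -0.0004, -0.0001] mm 125 deg 0.1 at [0.4763 0.0863 0.2917] F [  8.9  -3.7 -13.2] t 18.43
```

Emit:
play_rows(
  deltas=[
    [[1, -0.045, -0.011, 0.027, 0, 0, 0], [1, -0.123, -0.031, 0.071, 0, 0, 0], [1, -0.193, -0.056, 0.125, 0, 0, 0], [1, -0.255, -0.085, 0.186, 0, 0, 0]],
  ],
)

```text
clock: 18.92
tool_pos: [0.4017, 0.0985, 0.231]
eef_rot: [0.973, -0.079, -0.015, 0.215]
contact_force: [6.5, -2.5, 1.2]
opening: 0.187
```

```bash
python3 - <<'E'
from h import *
pfr(); print(get_state()['opening']*88)
for b in (60,68,76,84):
    a=np.radians(b); print(b); go(W([[197*np.sin(a),-48,109+197*np.cos(a)]])[0],Rt=grip(0,25))
E
```

```text
press [154.5 -48.6 231. ] zaxis [-0.005  0.42  -0.907] F [-6.8  1.5  1.2] q [-0.69  0.6   0.16  2.07  0.34  0.79 -0.99] t 18.93
16.45601415595317
60
row: [-0.0542, -0.0311, 0.0715] [-0.0008, -0.0015, -0.0003] mm 28 deg 0.3 at [0.4017 0.0985 0.231 ] F [ 6.5 -2.5  1.2] t 18.93
68
row: [-0.0948, -0.0657, 0.146] [-0.0008, -0.0015, -0.0003] mm 56 deg 0.3 at [0.4017 0.0985 0.231 ] F [ 6.5 -2.5  1.2] t 18.93
76
row: [-0.1235, -0.1023, 0.2249] [-0.0008, -0.0015, -0.0003] mm 83 deg 0.3 at [0.4017 0.0985 0.231 ] F [ 6.5 -2.5  1.2] t 18.93
84
row: [-0.1398, -0.1402, 0.3067] [-0.0008, -0.0015, -0.0003] mm 110 deg 0.3 at [0.4017 0.0985 0.231 ] F [ 6.5 -2.5  1.2] t 18.93
```

Forces are small now. Continue.

Emit:
play_rows(
  deltas=[
    [[1, -0.054, -0.031, 0.072, 0, 0, 0], [1, -0.095, -0.066, 0.146, 0, 0, 0], [1, -0.124, -0.102, 0.225, 0, 0, 0], [1, -0.14, -0.14, 0.307, 0, 0, 0]],
  ],
)

```text
clock: 19.42
tool_pos: [0.3582, 0.1055, 0.1293]
eef_rot: [0.973, -0.078, -0.016, 0.215]
contact_force: [-7.9, 5.1, 9.0]
opening: 0.186
```

```bash
python3 - <<'E'
from h import *
pfr(); print(get_state()['opening']*88)
for z in (118,112,108,104):
    print(z); go(W([[198,-48,z]])[0],Rt=grip(0,25))
snap('side','side17'); im,cm=load('side17'); u,v=(230,130)
cv2.imwrite('pics/c_side17.png',cv2.cvtColor(cv2.resize(im[v:v+150,u:u+180],None,fx=4,fy=4,interpolation=cv2.INTER_CUBIC),cv2.COLOR_RGB2BGR))
E
```

```text
press [198.5 -48.4 129.3] zaxis [-0.002  0.42  -0.907] F [ 8.7 -3.8  9. ] q [-0.77  0.79  0.19  2.23  0.39  0.46 -1.16] t 19.43
16.40303226528225
118
row: [0.0016, -0.0146, 0.0347] [-0.0008, -0.0008, 0.0003] mm 11 deg 0.2 at [0.3582 0.1055 0.1293] F [-7.9  5.1  9. ] t 19.43
112
row: [0.0016, -0.023, 0.0529] [-0.0008, -0.0008, 0.0003] mm 17 deg 0.2 at [0.3582 0.1055 0.1293] F [-7.9  5.1  9. ] t 19.43
108
row: [0.0016, -0.0286, 0.065] [-0.0008, -0.0008, 0.0003] mm 21 deg 0.2 at [0.3582 0.1055 0.1293] F [-7.9  5.1  9. ] t 19.43
104
row: [0.0016, -0.0342, 0.0771] [-0.0008, -0.0008, 0.0003] mm 25 deg 0.2 at [0.3582 0.1055 0.1293] F [-7.9  5.1  9. ] t 19.43
```

View pics/c_side17.png

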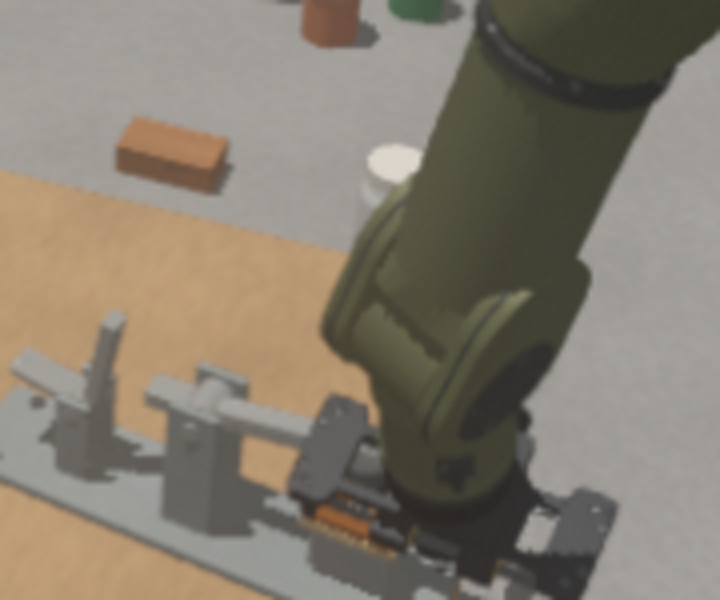

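Emit:
play_rows(
  deltas=[
    [[1, -0.003, -0.015, 0.035, 0, 0, 0], [1, -0.004, -0.023, 0.053, 0, 0, 0], [1, -0.004, -0.023, 0.053, 0, 0, 0]],
  ],
)

```text
clock: 19.85
tool_pos: [0.356, 0.1058, 0.1096]
eef_rot: [0.973, -0.077, -0.017, 0.215]
contact_force: [-4.8, 3.2, 5.8]
opening: 0.189
```

```bash
python3 - <<'E'
from h import *
pfr(); print(get_state()['opening']*88)
for z in (108,105,102):
    print(z); go(W([[199,-48,z]])[0],Rt=grip(0,25))
E
```

```text
press [200.7 -48.4 109.6] zaxis [-0.001  0.422 -0.907] F [ 5.3 -2.4  5.8] q [-0.78  0.84  0.2   2.24  0.4   0.41 -1.17] t 19.85
16.600400890057564
108
row: [0.0056, -0.001, 0.0055] [-0.0003, -0.0003, 0.0013] mm 2 deg 0.3 at [0.356  0.1058 0.1096] F [-4.8  3.2  5.8] t 19.85
105
row: [0.0057, -0.0053, 0.0145] [-0.0003, -0.0003, 0.0013] mm 5 deg 0.3 at [0.356  0.1058 0.1096] F [-4.8  3.2  5.8] t 19.85
102
row: [0.0057, -0.0095, 0.0236] [-0.0003, -0.0003, 0.0013] mm 8 deg 0.3 at [0.356  0.1058 0.1096] F [-4.8  3.2  5.8] t 19.85
```

Emit:
play_rows(
  deltas=[
    [[1, 0, -0.005, 0.0145, 0, 0, 0], [1, 0, -0.005, 0.0145, 0, 0, 0]],
  ],
)

```text
clock: 20.1
tool_pos: [0.3559, 0.1059, 0.1055]
eef_rot: [0.973, -0.077, -0.017, 0.215]
contact_force: [-3.2, 2.9, 10.9]
opening: 0.183
```

```bash
python3 - <<'E'
from h import *
pfr(); print(get_state()['opening']*88)
snap('side','side18');snap('wrist','wrist18'); im,cm=load('side18'); u,v=(230,160)
big=cv2.resize(im,None,fx=4,fy=4,interpolation=cv2.INTER_CUBIC)
cv2.imwrite('pics/c_side18.png',cv2.cvtColor(big[v*4:v*4+600,u*4:u*4+720],cv2.COLOR_RGB2BGR))
E
```

```text
press [200.9 -48.4 105.5] zaxis [-0.001  0.421 -0.907] F [ 3.6 -2.4 10.9] q [-0.78  0.85  0.2   2.25  0.4   0.4  -1.18] t 20.1
16.100331312071276
```

View pics/c_side18.png

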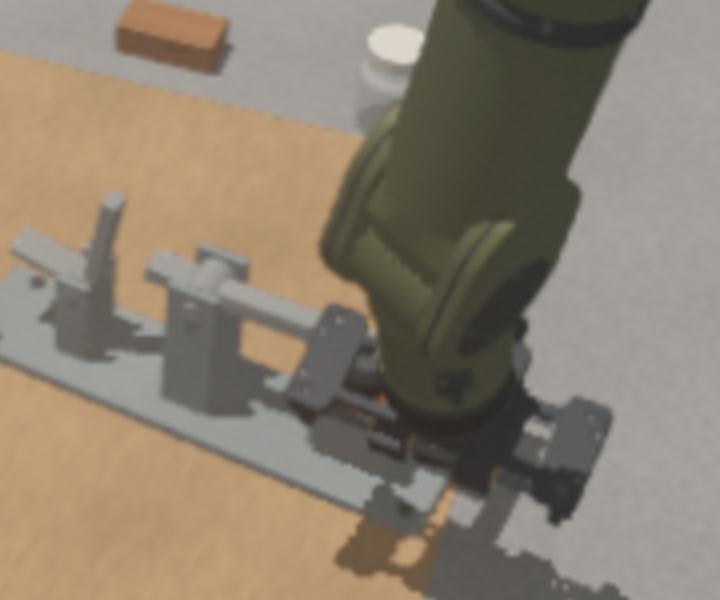

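View pics/wrist18.png

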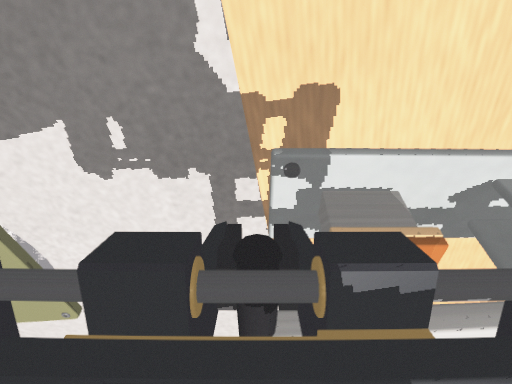

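Emit:
play_rows(
  deltas=[
    [[1, 0, -0.005, 0.011, 0, 0, 0], [1, 0, -0.005, 0.011, 0, 0, 0]],
  ],
)

```text
clock: 20.45
tool_pos: [0.3558, 0.1059, 0.1028]
eef_rot: [0.973, -0.077, -0.017, 0.215]
contact_force: [-3.2, 3.5, 12.5]
opening: 0.186
```

```bash
python3 - <<'E'
from h import *
pfr(); print(get_state()['opening']*88)
E
```

```text
press [200.9 -48.4 102.8] zaxis [-0.002  0.422 -0.907] F [ 3.7 -2.9 12.5] q [-0.78  0.85  0.2   2.25  0.4   0.39 -1.18] t 20.45
16.38498499204247
```

Emit:
play_rows(
  deltas=[
    [[1, 0, -0.005, 0.011, 0, 0, 0], [1, 0, -0.005, 0.011, 0, 0, 0], [1, 0, -0.005, 0.011, 0, 0, 0]],
  ],
)

```text
clock: 20.82
tool_pos: [0.3558, 0.1059, 0.1001]
eef_rot: [0.973, -0.077, -0.017, 0.215]
contact_force: [-2.9, 2.4, 12.7]
opening: 0.186
```

```bash
python3 - <<'E'
from h import *
pfr(); print(get_state()['opening']*88)
E
```

```text
press [201.  -48.4 100.1] zaxis [-0.002  0.422 -0.907] F [ 3.3 -1.9 12.7] q [-0.79  0.86  0.21  2.25  0.4   0.39 -1.18] t 20.82
16.36614125624651
```

```bash
python3 - <<'E'
from h import *
snap('side','side19');snap('top','top19')
for n,(u,v) in [('side19',(250,195)),('top19',(210,180))]:
    im,cm=load(n)
    big=cv2.resize(im,None,fx=8,fy=8,interpolation=cv2.INTER_CUBIC)
    for b,col in [(0,(255,0,0)),(4,(0,255,0)),(8,(0,0,255))]:
        a=np.radians(b); # above level
        for y in (-9,9):
            P=[[s*np.cos(a)-9*np.sin(a),y,110+s*np.sin(a)+9*np.cos(a)] for s in (-40,100,200)]
            cv2.polylines(big,[(proj(cm,W(P))*8+4).astype(int).reshape(-1,1,2)],False,col,1)
    cv2.imwrite('pics/c_'+n+'.png',cv2.cvtColor(big[v*8:v*8+560,u*8:u*8+720],cv2.COLOR_RGB2BGR))
E
```

```text
(no output)
```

View pics/c_side19.png

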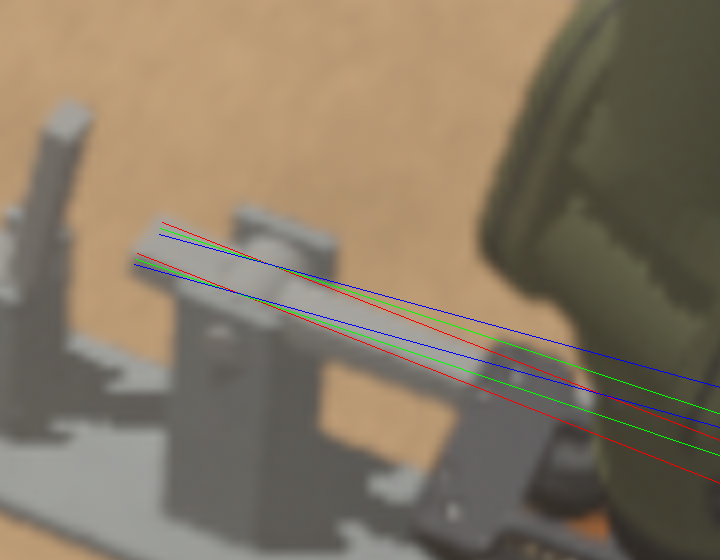

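View pics/c_top19.png

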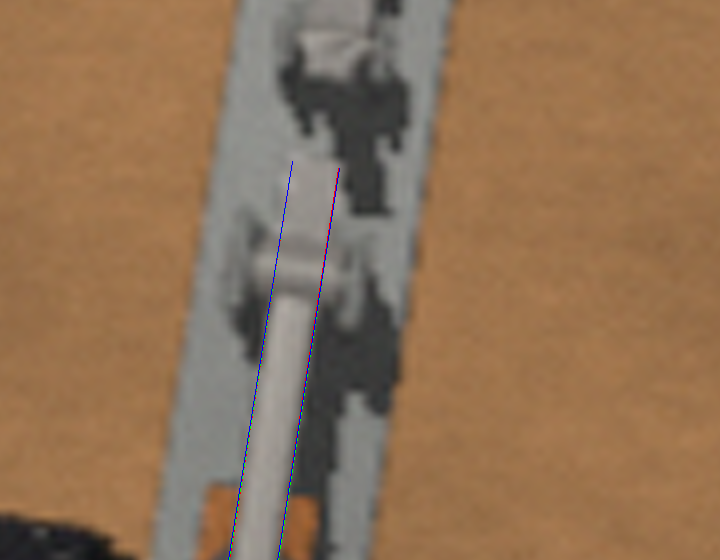

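```bash
python3 - <<'E'
from h import *
# upper edge of stem: subpixel vertical edge position at columns 290..308, brown->grey
for n in ['side17','side18','side19']:
    im,cm=load(n); hsv=cv2.cvtColor(im,cv2.COLOR_RGB2HSV)
    sat=cv2.GaussianBlur(hsv[...,1].astype(np.float32),(3,1),0)
    out=[]
    for u in range(289,305,2):
        col=sat[215:250,u]; th=60
        i=np.argmax(col<th); out.append(round(215+i-1+(col[i-1]-th)/(col[i-1]-col[i]+1e-6),2))
    # heel end corner column on row
    print(n,out)
E
```

```text
side17 [np.float64(223.06), np.float64(223.73), np.float64(230.16), np.float64(230.67), np.float64(231.22), np.float64(231.68), np.float64(232.28), np.float64(232.77)]
side18 [np.float64(223.04), np.float64(223.75), np.float64(231.2), np.float64(232.0), np.float64(232.62), np.float64(233.32), np.float64(234.16), np.float64(234.87)]
side19 [np.float64(223.04), np.float64(223.73), np.float64(231.37), np.float64(232.15), np.float64(233.02), np.float64(233.64), np.float64(234.56), np.float64(235.29)]
```

```bash
python3 - <<'E'
from h import *
us=np.arange(293,304,2)
obs={'17':[230.16,230.67,231.22,231.68,232.28,232.77],'18':[231.2,232,232.62,233.32,234.16,234.87],'19':[231.37,232.15,233.02,233.64,234.56,235.29]}
_,cm=load('side19')
for k,o in obs.items(): print(k,np.polyfit(us,o,1)[0].round(4),o[-1])
for b in (9,8,6,4,3,2,1,0,-1):
    a=np.radians(b); r=[]
    for y in (9,-9):
        P=W([[s*np.cos(a)-9*np.sin(a),y,110+s*np.sin(a)+9*np.cos(a)] for s in np.linspace(10,120,60)]); q=proj(cm,P)
        m=np.interp([293,303],q[:,0],q[:,1]); r+= [round((m[1]-m[0])/10,4),round(m[1],2)]
    print(b,r)
E
```

```text
17 0.262 232.77
18 0.3647 234.87
19 0.3921 235.29
9 [np.float64(0.2589), np.float64(232.65), np.float64(0.2635), np.float64(237.46)]
8 [np.float64(0.2736), np.float64(232.96), np.float64(0.2781), np.float64(237.81)]
6 [np.float64(0.3029), np.float64(233.56), np.float64(0.3072), np.float64(238.5)]
4 [np.float64(0.3321), np.float64(234.16), np.float64(0.3363), np.float64(239.18)]
3 [np.float64(0.3467), np.float64(234.46), np.float64(0.3508), np.float64(239.52)]
2 [np.float64(0.3613), np.float64(234.76), np.float64(0.3653), np.float64(239.86)]
1 [np.float64(0.3759), np.float64(235.06), np.float64(0.3798), np.float64(240.2)]
0 [np.float64(0.3906), np.float64(235.36), np.float64(0.3943), np.float64(240.54)]
-1 [np.float64(0.4053), np.float64(235.66), np.float64(0.4089), np.float64(240.88)]
```

Emit:
play_rows(
  deltas=[
    [[1, 0, -0.005, 0.011, 0, 0, 0], [1, 0, -0.005, 0.011, 0, 0, 0], [1, 0, -0.005, 0.011, 0, 0, 0], [1, 0, -0.005, 0.011, 0, 0, 0]],
  ],
)

```text
clock: 21.42
tool_pos: [0.3558, 0.1058, 0.0984]
eef_rot: [0.973, -0.077, -0.016, 0.216]
contact_force: [-4.1, 6.8, 26.2]
opening: 0.192
```

```bash
python3 - <<'E'
from h import *
pfr(); print(get_state()['opening']*88)
im,cm=snap('side','side20'); snap('top','top20'); hsv=cv2.cvtColor(im,cv2.COLOR_RGB2HSV)
sat=cv2.GaussianBlur(hsv[...,1].astype(np.float32),(3,1),0); out=[]
for u in range(293,305,2):
    col=sat[215:250,u]; th=60
    i=np.argmax(col<th); out.append(215+i-1+(col[i-1]-th)/(col[i-1]-col[i]+1e-6))
print(out[-1],np.polyfit(range(293,305,2),out,1)[0])
for n,(u,v) in [('side20',(230,190)),('top20',(180,180))]:
    im,_=load(n); cv2.imwrite('pics/c_'+n+'.png',cv2.cvtColor(cv2.resize(im[v:v+110,u:u+140],None,fx=5,fy=5,interpolation=cv2.INTER_CUBIC),cv2.COLOR_RGB2BGR))
E
```

```text
press [200.9 -48.4  98.4] zaxis [-0.003  0.423 -0.906] F [ 5.1 -6.  26.2] q [-0.79  0.86  0.21  2.25  0.4   0.38 -1.19] t 21.43
16.920088432417852
235.3081395328045 0.38123583091157653
```

View pics/c_top20.png

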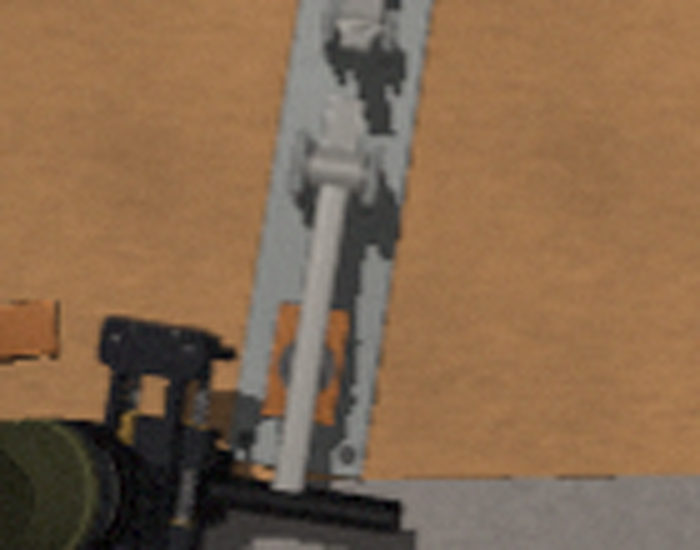

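View pics/c_side20.png

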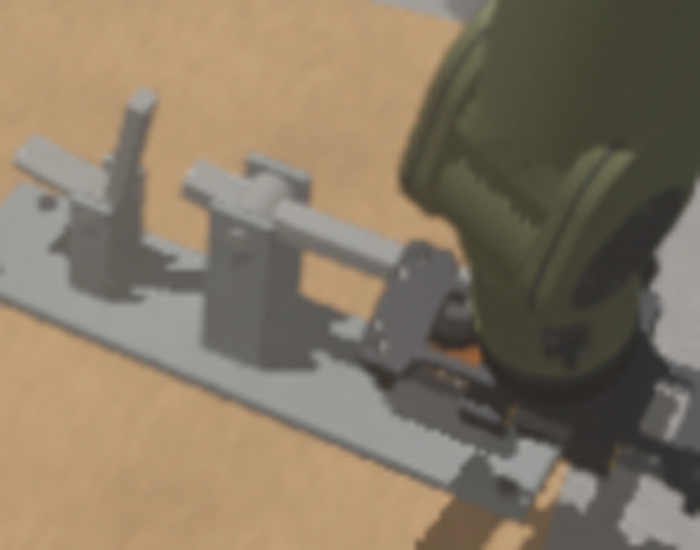

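```bash
python3 - <<'E'
from h import *
_,cm=load('top20')
c=np.array([(280,302),(352,312),(335,425),(263,413)])/5+[180-.4,180-.4]
P=onz(cm,c,.076); d=(P-O)*1000; print(np.c_[d@X,d@Y].round(1).tolist(), (d@X).mean(),(d@Y).mean())
E
```

```text
[[85.0, -22.7], [84.3, 22.6], [154.5, 22.8], [154.0, -22.4]] 119.42968308013849 0.09247018248096595
```

Emit:
play_rows(
  deltas=[
    [[1, 0, 0, 0, 0, 0, 0], [1, 0, 0, 0, 0, 0, 0]],
  ],
)

```text
clock: 21.78
tool_pos: [0.3558, 0.1059, 0.0994]
eef_rot: [0.973, -0.077, -0.016, 0.216]
contact_force: [-2.5, 2.0, 11.9]
opening: 0.185
```

Emit:
play_rows(
  deltas=[
    [[1, 0, -0.006, 0.013, 0, 0, 0], [1, 0, -0.006, 0.013, 0, 0, 0], [1, 0, -0.006, 0.013, 0, 0, 0], [1, 0, -0.006, 0.013, 0, 0, 0]],
  ],
)

```text
clock: 22.28
tool_pos: [0.3558, 0.1057, 0.098]
eef_rot: [0.973, -0.077, -0.015, 0.217]
contact_force: [-3.3, 9.9, 41.4]
opening: 0.183
```

```bash
python3 - <<'E'
from h import *
pfr()
im,cm=snap('side','side21'); hsv=cv2.cvtColor(im,cv2.COLOR_RGB2HSV)
sat=cv2.GaussianBlur(hsv[...,1].astype(np.float32),(3,1),0); out=[]
for u in range(293,305,2):
    col=sat[215:250,u]; th=60
    i=np.argmax(col<th); out.append(215+i-1+(col[i-1]-th)/(col[i-1]-col[i]+1e-6))
print(out[-1],np.polyfit(range(293,305,2),out,1)[0]); pfr()
E
```

```text
press [200.9 -48.3  98. ] zaxis [-0.005  0.424 -0.906] F [ 4.8 -9.2 41.4] q [-0.79  0.87  0.21  2.25  0.41  0.38 -1.19] t 22.27
235.30000001192093 0.3797923179609492
press [200.9 -48.3  98. ] zaxis [-0.005  0.424 -0.906] F [ 5.5 -8.6 41.1] q [-0.79  0.87  0.21  2.25  0.41  0.38 -1.19] t 22.32
```

Emit:
play_rows(
  deltas=[
    [[1, 0, -0.003, 0.006, 0, 0, 0], [1, 0, -0.003, 0.006, 0, 0, 0], [1, 0, -0.003, 0.006, 0, 0, 0]],
  ],
)

```text
clock: 22.7
tool_pos: [0.3558, 0.1058, 0.0982]
eef_rot: [0.973, -0.077, -0.015, 0.217]
contact_force: [-3.2, 6.9, 31.0]
opening: 0.185
```

```bash
python3 - <<'E'
from h import *
pfr()
im,cm=snap('side','side22'); hsv=cv2.cvtColor(im,cv2.COLOR_RGB2HSV)
sat=cv2.GaussianBlur(hsv[...,1].astype(np.float32),(3,1),0); out=[]
for u in range(293,305,2):
    col=sat[215:250,u]; th=60
    i=np.argmax(col<th); out.append(215+i-1+(col[i-1]-th)/(col[i-1]-col[i]+1e-6))
print(out[-1],np.polyfit(range(293,305,2),out,1)[0]); pfr()
E
```

```text
press [200.9 -48.3  98.2] zaxis [-0.007  0.424 -0.905] F [ 4.3 -6.3 31. ] q [-0.79  0.87  0.21  2.25  0.41  0.38 -1.19] t 22.7
235.30409356951714 0.37859423990761276
press [200.9 -48.3  98.1] zaxis [-0.007  0.424 -0.905] F [ 4.8 -6.8 31.7] q [-0.79  0.87  0.21  2.25  0.41  0.38 -1.19] t 22.75
```

Stable at 31 N on the bar, with the lever unchanged at its stop. Handing in.

```bash
python3 - <<'E'
from h import *
print(r.finish_job())
E
```

```text
the job is handed in; nothing more can be done
None
```

I laid the 70 x 44 mm tile on the anvil and let go of it with the catch still on. I then pushed the catch over with closed fingers, gripped the handle bar, pulled the lever down its arc and handed the job in at 22.8 s, still holding it down. The hand-in gave no verdict.

**Last checks:**
- **Tile:** the last top picture put its centre at (119.4, 0.1) mm in the press frame, against a target of (120, 0). It was aligned with the anvil and under the foot.
- **Catch:** the side picture after the flip put it at about 1.35 to 1.4 rad. Later pictures show the strut still upright.
- **Lever:** its edge in the side picture fits level to within about 1 degree, and it stayed put as I pressed harder. So it is at its stop, with a steady 31 N on the bar.
- **Foot force:** I could not measure this directly. I inferred it from the lever being at its stop.
- **Bystanders:** I saw no contact with any of them, but I did not measure their positions again at the end.

**What disagreed or went less cleanly:**
- **Press position:** the wrist camera placed the base plate about 2 mm off from the top camera, in both x and y. I placed the tile at a compromise.
- **Grip on the bar:** the bar slid about 10 mm up between the pads during the pull, but stayed held.
- **Force on the bar:** it reached 41 N for a moment while I set the final hold, then I eased it to 31 N. The 40 N limit is for the arm and gripper body, and this was the fingers.

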